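# Close and hold a dust-duct clean-out cover

### The job

Slide the aluminium clean-out cover by its black handle fully home over the open compartment of the blue dust-duct box, then turn its red quarter-turn fastener clockwise until the slot lines up with the two yellow marks. Only after that, press the cover firmly down against its frame to squeeze the seal for a suction test, and finish while still holding it pressed down there. Leave the glue bottle, wood offcut and sanding block where they are.

Things in the scene. Friction and masses are not known exactly. Their poses are not given: they have to be found in the camera images.
- duct_box: blue sheet-metal duct box fixed to the bench, 200 (x) by 400 (y) by 100 mm, with two round duct stubs at its y ends (500 mm over all). Origin: centre of its underside; z up. The open compartment (170 mm along y, 132 mm along x) is in the top's -y half, centred at its y = -100 mm; the +y half is a closed deck. Aluminium guide rails stand along both long sides of the top, their top 121 mm above the bench.
- cover: the cover: aluminium plate 154 (x) by 198 (y) by 6 mm, axes parallel to duct_box's. Origin: centre of the plate's underside, 108 mm above the bench when not pressed. It carries a black bridge handle (at its y = +75 mm), a round black press pad (y = +12 mm) and the red fastener (y = -62 mm) on a black disc with two yellow marks on the line along y through its axis. Plate top 114 mm above the bench when not pressed.
- cover_slide (a joint): how far the cover is open, m: 0 = fully home over the compartment (hard stop), up to 0.15; it grows as the cover moves along duct_box's +y axis, so it is closed by moving it along duct_box's -y. About 1.5 N friction; it stays where it is left.
- cover_press (a joint): how far the cover is pressed down to the frame, m: 0 = resting up on its spring seal, 0.005 = hard against the frame (stop). Starts to move at about 4 N down, takes about 10 N at 0.0035 and about 13 N at 0.005; springs back up when let go. Pressing anywhere on the cover works.
- fastener (a joint): turn of the quarter-turn fastener, rad, growing clockwise seen from above: 0 = slot along the cover's x (across the slide), 1.571 = slot along the cover's y, in line with the two yellow marks (aligned). It can be overturned: its stops are at 0 and 1.95. Friction about 0.05 N m; it stays where it is left.
- handle (a point): centre of the top face of the black handle bar, 150 mm above the bench when not pressed. Bar 96 mm along the cover's x, 16 mm wide along y, 16 mm deep, with 20 mm of clear space beneath it between two end posts. Moves with the cover; axes as the cover's.
- fastener_top (a point): centre of the top of the fastener's red thumb bar, on its turning axis, 152 mm above the bench when not pressed. The bar is 42 mm along the point's x (the slot, a black line, runs along this x), 14 mm wide along its y, and 26 mm tall, on a steel disc 44 mm across and 7 mm high. Axes turn with the fastener; z up.
- press_pad (a point): centre of the top of the round black press pad on the cover, 28 mm across, 116 mm above the bench when not pressed. About 50 mm of free plate on either side of it along y.
- glue_bottle: bystander: white bottle with an orange cap, 56 mm across, 150 mm tall; origin at its underside
- offcut: bystander: wood offcut 70 by 140 by 22 mm lying flat; origin at the centre of its underside
- sanding_block: bystander: yellow sanding block 65 by 110 by 30 mm; origin at the centre of its underside

How it is judged:
By the outcome, as a careful person would: the job done as asked, in the order asked, and still so for the second after the job is handed in, while the arm keeps its last pose, push and grip.
It also fails if it takes over 58 s, if anything falls off the work surface, if the arm or the gripper's body presses on something with over 40 N, if the wrist force passes 120 N, or if a joint passes its speed limit or range.

### The arm

A 6-joint arm with a two-finger parallel gripper is mounted at the origin on the work surface. World frame = base frame: x ahead of the robot, y to its left, z up, the work surface at z = 0. Lengths are in m, angles in rad, forces in N, time in s.
With the tool pointing down it reaches from about 0.35 to 0.975 m from the base axis. Payload 4.9 kg.
Tool frame: the origin (TCP) lies midway between the tips of the shut fingers; the grasp point (between the pads) lies 19 mm behind it; y points along the fingers, z is the direction in which the jaws open and shut, and the axes are right-handed (so a half turn about y gives the same grasp; the last joint's range is limited). The gripper opens to 85 mm and grips with 20 to 120 N. Pads are 22 mm wide; open, the fingers measure 114 mm over their backs; the gripper's body (76 mm by 85 mm) begins 54 mm behind the grasp point. The pads swing forward as they close: fully open they stand 13 mm farther back than shut.
Start: joints at [1.105, 0.053, 1.613, -0, 1.476, -0.119], TCP at [0.212, 0.588, 0.198] pointing down, gripper open.
Joint ranges: [-3.01, 3.01], [-1.01, 2.22], [0.06, 2.58], [-1.02, 4.17], [0.09, 2.62], [-3.14, 3.14]. Speed limits (rad/s): [2.57, 2.57, 3.14, 3.14, 3.14, 3.14].

### API

Orientations are given as a unit quaternion [w, x, y, z].
In Python, from plant import * gives the robot as it stands.
- The arm moves only by the shell command python3 -m crank 'ROWS'. ROWS is JSON, a list that holds one entry, the list of rows, each a list of 5 numbers: the gripper command: -1 is shut, 1 is fully open, values between are in proportion, then the shift along the tool's x, y, z in cm, then the turn about the tool's y in degrees. In form: [[[jaw, dx, dy, dz, twist], ...]]. A call has 1 to 8 rows; each row shifts and turns the commanded pose from where the row before left it, along the tool's axes as they then stand; what a row does not reach is not made up. A row lasts 1/8 s, in which the tool goes at most 62.5 mm and 10.7 degrees, less where a joint would pass 70% of its speed; a pose out of reach is approached as far as the arm can. A call with a gripper value outside its range is refused whole. The fingers move at their own pace and stop on an object; the grip force is fixed at half the most. Time passes only in rows, so rows that do not move let the fingers close. It gives the time, the measured TCP pose, the force and the opening at its end, in the units of the state.
- state(): the state, without advancing time (a new reading comes with each control period).
- grab_frame(name): name is "scene" or "top" or "wrist"; returns a dict with "frame" (480x640x3 uint8, red, green, blue), "fx", "fy", "cx", "cy" (pixels), "D" ([k1, k2, p1, p2, k3] as OpenCV has them; the pictures are not rectified), "pose" (4x4, takes a point from camera to world coordinates). Camera axes: x right, y up, looking along -z (the intrinsics and any distortion apply to the point x, -y, -z); pixel columns grow to the right and rows downward; lengths in m; the calibration is good to about 2 mm. A picture is of the moment at which its call begins. There is no depth.
- job_done(): hands the job in, once; it reports no verdict.
The state is a dict: "time": time; "joint_pos": joint angles; "joint_vel": joint speeds; "joint_efforts": joint torques, N m; "tool_pos": TCP position; "tool_rot": TCP orientation; "contact_force": force on the tool from outside, world axes, zero at the start; "ft_torque": the same for the moment, N m; "gripper_width": opening from 0.0 (shut) to 1.0 (fully open).
Only numpy, scipy, OpenCV 4.12 (cv2) and the standard library are available. Lean on these libraries where they do the work, as an engineer would, in place of code of your own. Each camera call takes 0.05 s, during which the arm holds its last target.

## Working session

There is one attempt and no reset: what is moved stays moved. The work goes in short steps, Python scripts to look and compute and a shell command to move; the robot and the scene stay as the last step left them, time stands still between calls to the robot, and variables do not carry over. Pictures are saved under pics/ and viewed, and the job is handed in when it is done.

```bash
mkdir -p pics; ls
python3 - <<'E'
from plant import *
import cv2, numpy as np
print(state())
for n in ["scene","top","wrist"]:
    f=grab_frame(n); cv2.imwrite(f"pics/{n}0.png",f["frame"][:,:,::-1])
    print(n,f["fx"],f["fy"],f["cx"],f["cy"],f["D"]); print(np.round(f["pose"],4))
E
```

```text
pics
{'time': 0.0, 'joint_pos': array([ 1.10498073e+00,  5.33720294e-02,  1.61429770e+00,  1.45105164e-05,
        1.47601680e+00, -1.19007784e-01]), 'joint_vel': array([-0.00124406, -0.00126245, -0.00063013, -0.00079997, -0.00045468,
        0.00017689]), 'joint_efforts': array([ 7.79709735e-04, -3.93682158e+01, -3.70181000e+01, -1.11410063e-04,
        7.24529615e-03, -2.94798959e-06]), 'tool_pos': array([0.21212008, 0.58716111, 0.19685149]), 'tool_rot': array([-0.69579456,  0.69720936, -0.12222022,  0.12178364]), 'contact_force': array([-0.00252878, -0.37765148, -0.14937262]), 'ft_torque': array([0.01591754, 0.06526937, 0.00656861]), 'gripper_width': 0.9967059093161974}
scene 536.693107638169 536.693107638169 315.69013293898195 234.63891772939186 [-0.10409625  0.          0.          0.          0.        ]
[[ 0.264  -0.671   0.6929  1.0913]
 [ 0.9643  0.1975 -0.1763 -0.1437]
 [-0.0185  0.7147  0.6992  0.6121]
 [ 0.      0.      0.      1.    ]]
top 565.7865915843738 565.7865915843738 314.9135125838316 249.4660530938977 [-0.08769127  0.          0.          0.          0.        ]
[[ 4.400e-03  9.999e-01 -1.380e-02  6.026e-01]
 [-9.994e-01  4.800e-03  3.480e-02  5.000e-04]
 [ 3.490e-02  1.370e-02  9.993e-01  8.570e-01]
 [ 0.000e+00  0.000e+00  0.000e+00  1.000e+00]]
wrist 414.8966528740039 414.8966528740039 311.6971572671043 247.77738256428412 [0.0309473 0.        0.        0.        0.       ]
[[ 0.3395 -0.8958 -0.2868  0.1393]
 [ 0.9406  0.3224  0.1063  0.6148]
 [-0.0027 -0.3058  0.9521  0.3732]
 [ 0.      0.      0.      1.    ]]
```

View pics/scene0.png

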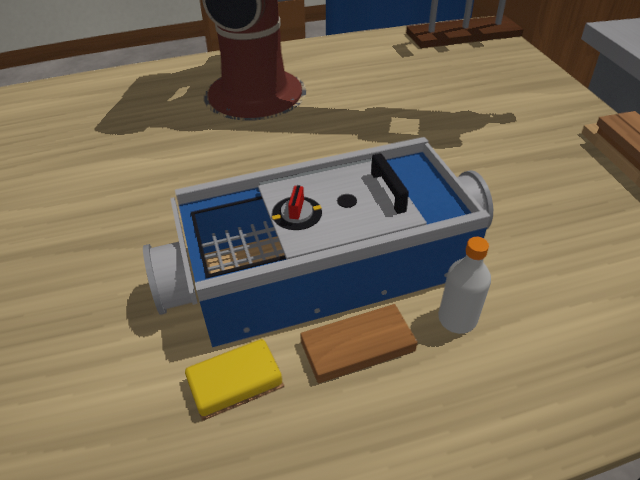

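View pics/top0.png

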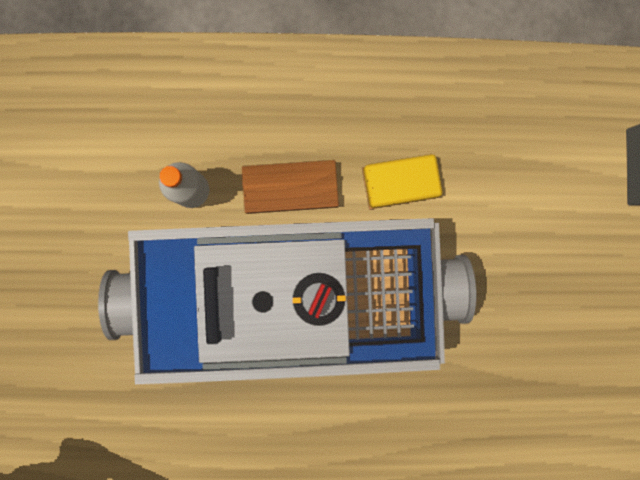

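View pics/wrist0.png

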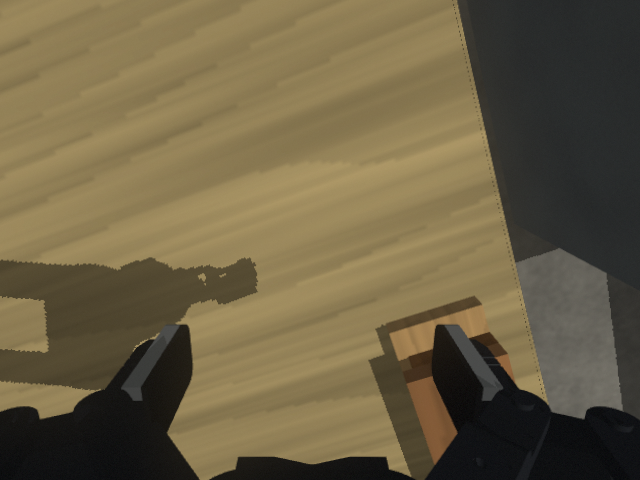

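The scene camera sees the box with the cover open. Handle is at about (388,182), pad (346,201), red bar (296,203). In the top view the handle is at about (212,305), pad (262,301) and fastener (319,299), with its slot already turned by some 30°. I'll measure these in both views.

```bash
cat > h.py <<'E'
from plant import *
import cv2, numpy as np
def K(f): return np.array([[f["fx"],0,f["cx"]],[0,f["fy"],f["cy"]],[0,0,1.]])
def ray(f,uv):
    p=cv2.undistortPoints(np.array(uv,float).reshape(-1,1,2),K(f),np.array(f["D"],float)).reshape(-1,2)
    d=np.c_[p[:,0],-p[:,1],-np.ones(len(p))]; T=np.array(f["pose"])
    return T[:3,3], d@T[:3,:3].T
def plane(f,uv,z):
    o,d=ray(f,uv); return o+d*((z-o[2])/d[:,2])[:,None]
def tri(f1,a,f2,b):
    o1,d1=ray(f1,[a]);o2,d2=ray(f2,[b]);d1=d1[0]/np.linalg.norm(d1);d2=d2[0]/np.linalg.norm(d2)
    s=np.linalg.lstsq(np.c_[d1,-d2],o2-o1,rcond=None)[0]
    p,q=o1+s[0]*d1,o2+s[1]*d2
    return (p+q)/2, np.linalg.norm(p-q)
def proj(f,P):
    T=np.array(f["pose"]);c=(np.atleast_2d(P)-T[:3,3])@T[:3,:3]; c=c*[1,-1,-1]
    return cv2.projectPoints(c.reshape(-1,1,3),np.zeros(3),np.zeros(3),K(f),np.array(f["D"],float))[0].reshape(-1,2)
def blobs(m,mn=15):
    n,l,s,c=cv2.connectedComponentsWithStats(m.astype(np.uint8))
    return [(tuple(np.round(c[i],1)),s[i].tolist()) for i in range(1,n) if s[i,4]>=mn]
def crop(f,x0,y0,w,h,k,name):
    im=f["frame"][y0:y0+h,x0:x0+w,::-1]; cv2.imwrite(name,cv2.resize(im,None,fx=k,fy=k,interpolation=cv2.INTER_CUBIC))
E
python3 - <<'E'
from h import *
for n in ["top","scene"]:
    f=grab_frame(n); im=f["frame"].astype(int); r,g,b=im[...,0],im[...,1],im[...,2]
    x=(120,210,340,180) if n=="top" else (170,130,330,150)
    roi=np.zeros(r.shape,bool); roi[x[1]:x[1]+x[3],x[0]:x[0]+x[2]]=1
    print(n,"black",blobs((im.max(2)<45)&roi)); print("yellow",blobs((r>170)&(g>130)&(b<80)&roi,5)); print("red",blobs((r>130)&(g<70)&roi,10))
    crop(f,*x,2.3,f"pics/{n}1.png")
E
```

```text
top black [((np.float64(380.1), np.float64(247.5)), [375, 247, 11, 2, 15]), ((np.float64(402.3), np.float64(246.8)), [396, 246, 13, 2, 15]), ((np.float64(417.4), np.float64(309.6)), [394, 257, 30, 86, 268]), ((np.float64(215.6), np.float64(304.4)), [204, 268, 17, 75, 223]), ((np.float64(334.9), np.float64(286.2)), [327, 279, 15, 16, 79]), ((np.float64(379.9), np.float64(342.2)), [370, 341, 19, 3, 38]), ((np.float64(363.4), np.float64(343.1)), [358, 342, 11, 3, 21])]
yellow [((np.float64(341.2), np.float64(298.0)), [337, 296, 9, 5, 43]), ((np.float64(296.4), np.float64(299.9)), [293, 298, 8, 5, 39])]
red [((np.float64(316.1), np.float64(299.0)), [309, 285, 16, 30, 134]), ((np.float64(322.8), np.float64(302.3)), [316, 288, 15, 30, 103])]
scene black [((np.float64(389.9), np.float64(181.2)), [371, 154, 37, 60, 896]), ((np.float64(295.3), np.float64(195.4)), [292, 186, 8, 19, 44]), ((np.float64(346.6), np.float64(200.6)), [338, 195, 19, 13, 190]), ((np.float64(227.2), np.float64(243.2)), [191, 196, 95, 82, 639]), ((np.float64(295.5), np.float64(218.5)), [273, 198, 49, 32, 477]), ((np.float64(311.4), np.float64(201.7)), [305, 198, 14, 8, 46])]
yellow [((np.float64(316.5), np.float64(206.8)), [313, 205, 8, 4, 20]), ((np.float64(276.0), np.float64(216.4)), [273, 215, 7, 4, 20])]
red [((np.float64(292.0), np.float64(195.3)), [289, 186, 7, 19, 40]), ((np.float64(298.8), np.float64(196.2)), [295, 186, 8, 20, 66])]
```

View pics/top1.png

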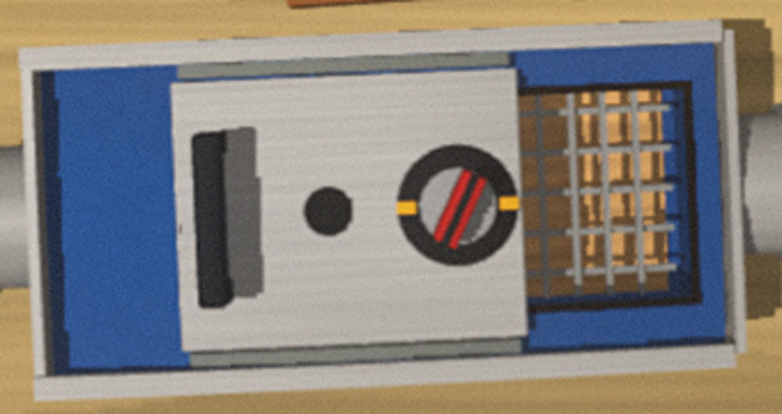

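View pics/scene1.png

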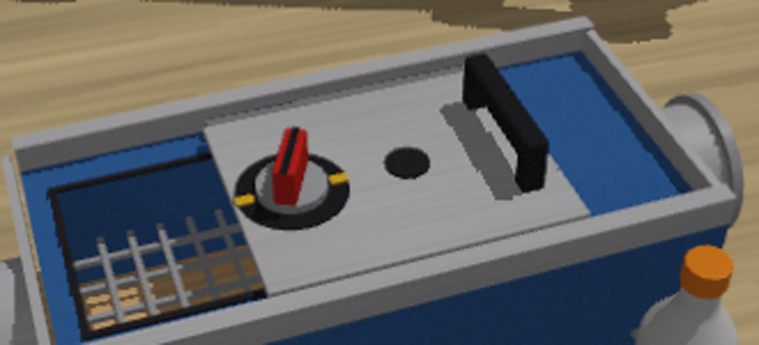

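Run:
```python
from h import *
ft=grab_frame("top"); fs=grab_frame("scene")
crop(ft,190,250,160,105,5,"pics/top2.png"); crop(fs,260,145,160,100,5,"pics/scene2.png")
print(blobs((ft["frame"].astype(int).max(2)<70)&(np.indices((480,640))[1]>245)&(np.indices((480,640))[1]<280)))
for a,b in [((341.2,298),(276,216.4)),((296.4,299.9),(316.5,206.8)),((262.5,301.3),(346.6,200.6))]: print(tri(ft,a,fs,b))
```

```text
[((np.float64(262.2), np.float64(301.4)), [253, 292, 19, 20, 306])]
(array([ 0.54908953, -0.06077689,  0.11527229]), np.float64(0.0012117277092600365))
(array([ 0.54648878, -0.00211378,  0.11594764]), np.float64(0.0015182746803009376))
(array([0.54449106, 0.04242321, 0.11482551]), np.float64(0.0011307003391468585))
```

View pics/top2.png

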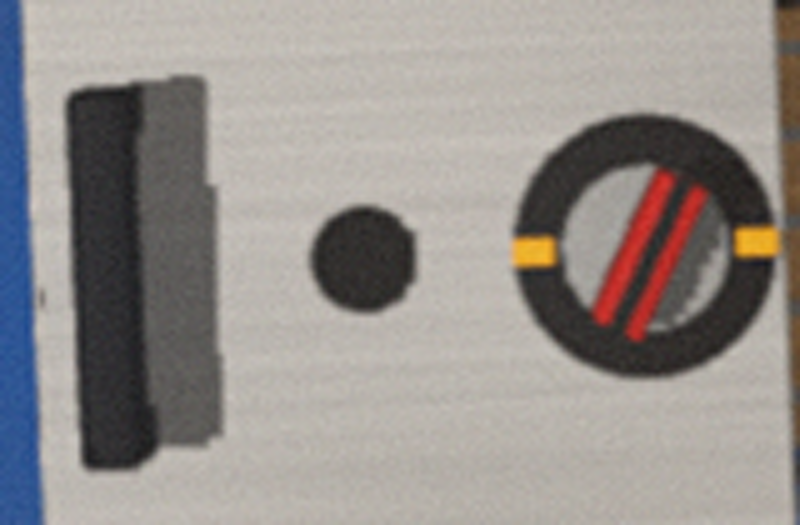

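View pics/scene2.png

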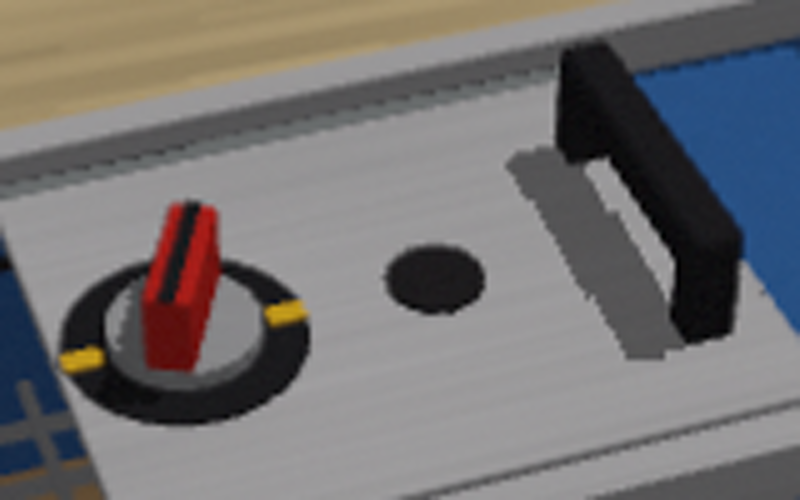

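```bash
cat >> h.py <<'E'
from scipy.spatial.transform import Rotation as Ro
def Rt(s=None):
    q=(s or state())["tool_rot"]; return Ro.from_quat([q[1],q[2],q[3],q[0]]).as_matrix()
def go(P,jawdir_deg=None):
    """twist (deg, do first) then shift (cm) after the twist, to reach P with jaws along world angle jawdir"""
    s=state();R=Rt(s);tw=0
    if jawdir_deg is not None:
        # tool z in xy
        a=np.degrees(np.arctan2(R[1,2],R[0,2]))
        tw=-((jawdir_deg-a+90)%180-90)   # tool y is down: + twist = clockwise
        R=R@Ro.from_rotvec(np.radians(tw)*np.array([0,1,0])).as_matrix()
    d=R.T@(np.array(P)-s["tool_pos"])*100
    print("t",s["time"],"pos",np.round(s["tool_pos"],4),"twist",round(tw,1),"shift cm",np.round(d,2),"F",np.round(s["contact_force"],1),"w",round(s["gripper_width"],3),"j6",round(s["joint_pos"][5],2),"opp twist",round(tw-180 if tw>0 else tw+180,1))
E
python3 - <<'E'
from h import *
print(np.round(Rt(),3))
ft=grab_frame("top"); fs=grab_frame("scene")
T=lambda x,y:(190+x/5,250+y/5); S=lambda x,y:(260+x/5,145+y/5)
a,e1=tri(ft,T(68,95),fs,S(742,237)); b,e2=tri(ft,T(85,468),fs,S(604,42)); print("handle +y edge",a,b,e1,e2)
# red bar top ends mid (slot ends)
c,e=tri(ft,T(685,178),fs,S(155,299)); d,e_=tri(ft,T(618,335),fs,S(192,206)); print("slot ends?",c,e,d,e_)
P=plane(ft,[T(685,178),T(618,335)],0.152); print(P, "angle cw from x:",-np.degrees(np.arctan2(*(P[0]-P[1])[[1,0]])))
hy=np.degrees(0.0445)
go([0.5417,0.1054,0.20],90+hy)
E
```

```text
[[ 0.94 -0.    0.34]
 [-0.34 -0.    0.94]
 [-0.   -1.   -0.  ]]
handle +y edge [0.5872497  0.11488959 0.14708128] [0.49395547 0.11006022 0.14780063] 0.00014103653808500476 0.0004139040315276372
slot ends? [ 0.5666501  -0.04117533  0.14627108] 0.003071347790318604 [ 0.52717213 -0.02306993  0.14278203] 9.209456254500705e-05
[[ 0.56731855 -0.03936076  0.152     ]
 [ 0.52813325 -0.02281015  0.152     ]] angle cw from x: 22.89763784382369
t 0.45 pos [0.2124 0.5877 0.198 ] twist -22.4 shift cm [ 30.75  -0.19 -49.65] F [ 0.1  0.6 -0.9] w 0.997 j6 -0.12 opp twist 157.6
```

```bash
python3 -m crank '[[[0.2,0,0,0,-7.5],[0.2,0,0,0,-7.5],[0.2,0,0,0,-7.4],[0.2,3.1,0,-5.0,0],[0.2,3.1,0,-5.0,0],[0.2,3.1,0,-5.0,0],[0.2,3.1,0,-5.0,0],[0.2,3.1,0,-5.0,0]]]'
python3 -m crank '[[[0.2,3.1,0,-5.0,0],[0.2,3.1,0,-5.0,0],[0.2,3.1,0,-5.0,0],[0.2,3.0,0,-5.0,0],[0.2,2.9,0,-4.6,0],[0.2,0,0,0,0],[0.2,0,0,0,0]]]'
python3 - <<'E'
from h import *
go([0.5415,0.105,0.123],92.6)
f=grab_frame("wrist"); cv2.imwrite("pics/wrist1.png",f["frame"][:,:,::-1])
E
```

```text
time: 1.45
tool_pos: [0.3791, 0.3433, 0.1984]
tool_rot: [0.707, -0.707, -0.016, 0.015]
contact_force: [0.6, 0.4, -0.1]
gripper_width: 0.601
time: 2.33
tool_pos: [0.5407, 0.1061, 0.198]
tool_rot: [0.707, -0.707, -0.015, 0.016]
contact_force: [-0.3, -0.2, 0.1]
gripper_width: 0.599
t 2.325 pos [0.5407 0.1061 0.198 ] twist -0.1 shift cm [ 0.08  7.5  -0.12] F [-0.3 -0.2  0.1] w 0.599 j6 -1.56 opp twist 179.9
```

View pics/wrist1.png

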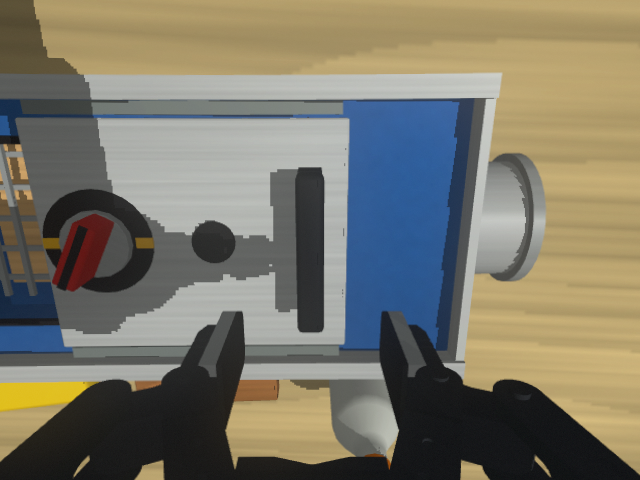

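The wrist view shows the handle bar at column ~311, midway between the fingers (242 and 385). Descending to grip it.

```bash
python3 -m crank '[[[0.2,0,3,-0.1,0],[0.2,0,3,0,0],[0.2,0,1.5,0,0],[0.2,0,0,0,0],[-1,0,0,0,0],[-1,0,0,0,0],[-1,0,0,0,0],[-1,0,0,0,0]]]'; python3 -m crank '[[[-1,0,0,0,0],[-1,0,0,0,0]]]'
python3 - <<'E'
from h import *
f=grab_frame("wrist"); cv2.imwrite("pics/wrist2.png",f["frame"][:,:,::-1]); go([0.5415,0.105,0.123],92.6)
E
```

```text
time: 3.38
tool_pos: [0.5413, 0.1047, 0.1236]
tool_rot: [0.707, -0.707, -0.016, 0.015]
contact_force: [-0.4, -0.3, 0.6]
gripper_width: 0.004
time: 3.62
tool_pos: [0.541, 0.1048, 0.1231]
tool_rot: [0.707, -0.707, -0.016, 0.016]
contact_force: [0.3, 1.0, -0.2]
gripper_width: -0.001
t 3.675 pos [0.541  0.1048 0.1231] twist -0.1 shift cm [0.05 0.01 0.02] F [-0.4  0.8  0.1] w -0.001 j6 -1.56 opp twist 179.9
```

View pics/wrist2.png

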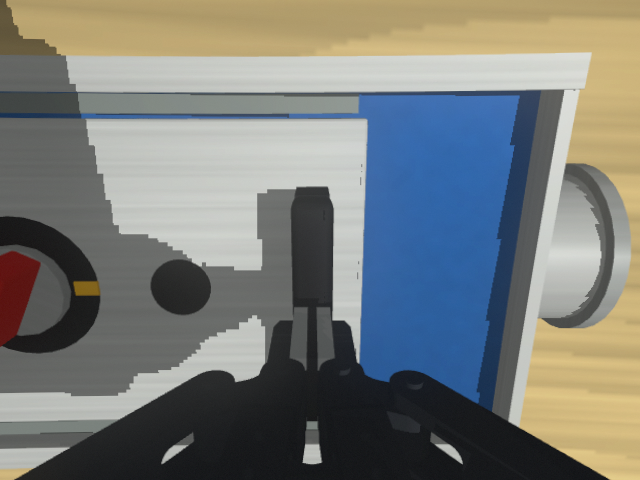

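Run:
```python
from h import *
f=grab_frame("wrist"); crop(f,230,170,160,120,5,"pics/w3.png")
f=grab_frame("scene"); crop(f,240,60,240,180,3.3,"pics/s3.png")
```

```text
(no output)
```

View pics/w3.png

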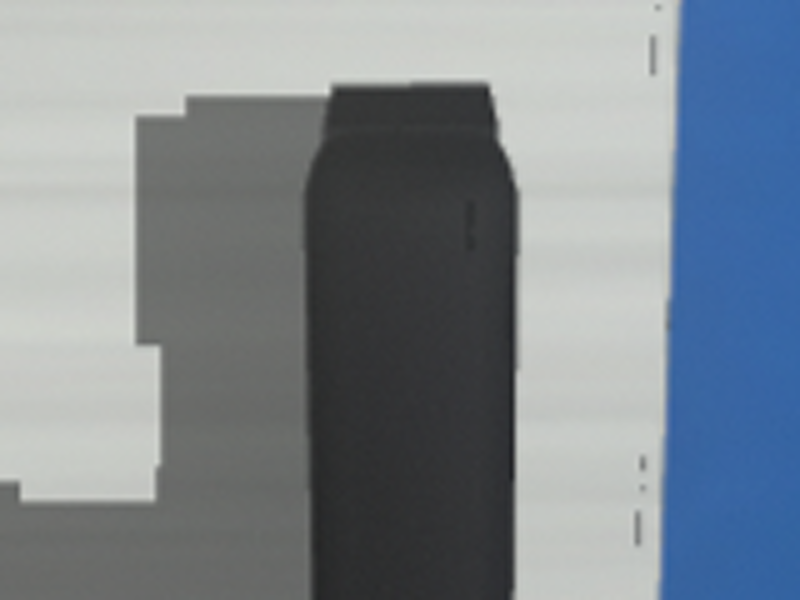

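View pics/s3.png

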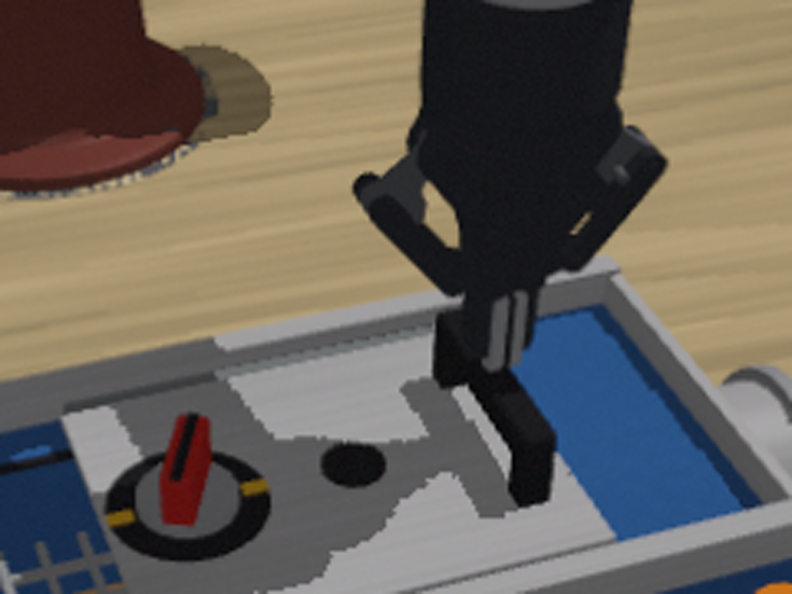

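Run:
```python
from h import *
s=state(); p=s["tool_pos"]; print(p)
for n in ["scene","top","wrist"]:
    f=grab_frame(n)
    for dz in (0,0.02,0.03,0.04): print(n,dz,proj(f,p+[0,0,dz])[0].round(1))
    print("handle pt", proj(f,[0.5417,0.1054,0.150]).round(1), np.round(np.array(f["pose"])[:3,3],4))
    if n=="top": crop(f,150,230,200,150,4,"pics/t3.png")
    if n=="wrist": crop(f,230,270,160,120,5,"pics/w4.png")
```

```text
[0.54101906 0.10478935 0.12301488]
scene 0 [387.8 186.7]
scene 0.02 [388.9 175.7]
scene 0.03 [389.4 170. ]
scene 0.04 [390.  164.3]
handle pt [[389.8 171.9]] [ 1.0913 -0.1437  0.6121]
top 0 [214.3 304.4]
top 0.02 [212.  305.7]
top 0.03 [210.8 306.4]
top 0.04 [209.6 307.1]
handle pt [[210.7 305.7]] [6.026e-01 5.000e-04 8.570e-01]
wrist 0 [310.5 291.1]
wrist 0.02 [310.3 310.6]
wrist 0.03 [310.2 322. ]
wrist 0.04 [310.1 334.9]
handle pt [[311.7 320. ]] [0.4635 0.1021 0.2993]
```

View pics/t3.png

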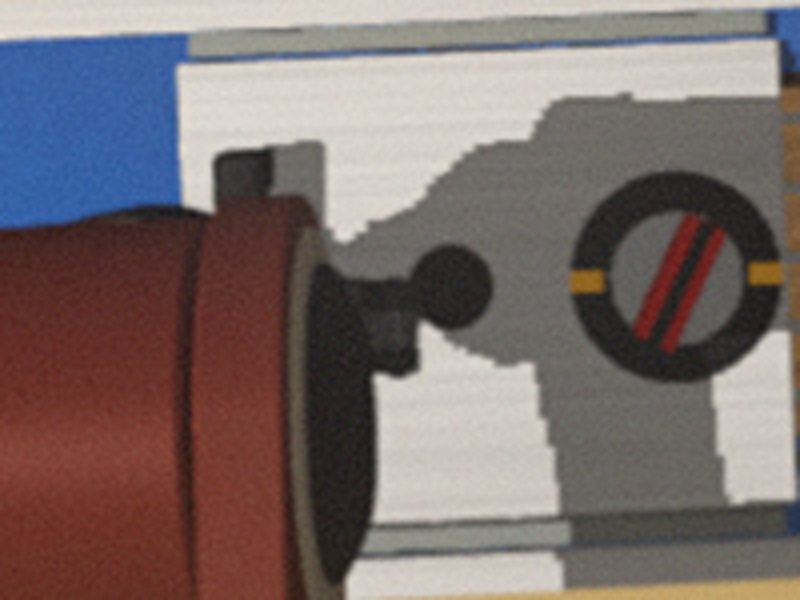

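View pics/w4.png

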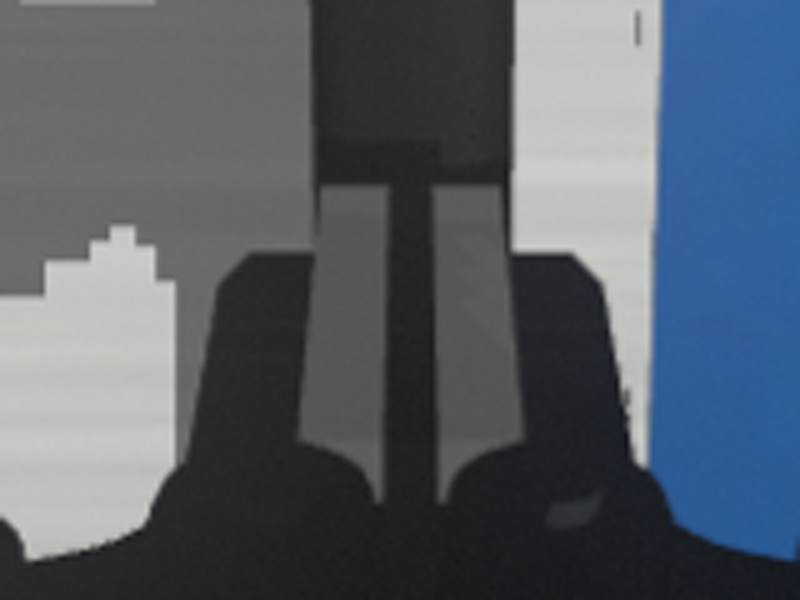

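Run:
```python
from h import *
f=grab_frame("wrist"); p=state()["tool_pos"]
yd=np.array([-.0445,.999,0]);xd=np.array([.999,.0445,0]); pad=np.array([.5445,.0424,.116]); hc=pad+.063*yd; hc[2]=.150
for n,P in dict(pad=pad,hL=hc-.048*xd-.008*yd,hR=hc-.048*xd+.008*yd,mark2=np.array([.5465,-.0021,.116])).items(): print(n,proj(f,P).round(1))
for dz in (0,.01,.02,.03): print(dz,"pad near tip edge +-y9",proj(f,[p+[-.011,-.008,dz],p+[-.011,.008,dz]]).round(1).tolist(), "scene near edge",proj(grab_frame("scene"),p+[.011,0,dz]).round(1).tolist())
```

```text
pad [[179.5 286.5]]
hL [[289.6 201.7]]
hR [[333.5 201.7]]
mark2 [[ 84.9 286.7]]
0 pad near tip edge +-y9 [[294.0, 268.1], [329.2, 269.6]] scene near edge [[390.6, 191.4]]
0.01 pad near tip edge +-y9 [[293.0, 276.3], [330.1, 277.9]] scene near edge [[391.2, 185.9]]
0.02 pad near tip edge +-y9 [[291.9, 285.4], [331.1, 287.0]] scene near edge [[391.7, 180.3]]
0.03 pad near tip edge +-y9 [[290.7, 295.6], [332.3, 297.3]] scene near edge [[392.3, 174.7]]
```

```bash
python3 -m crank '[[[-0.5,0,-2,0,0],[-0.5,0,-2,0,0],[-0.5,0,-0.5,-4,0],[-0.5,0,0,0,0],[-0.5,0,0,0,0]]]'
python3 - <<'E'
from h import *
print(state()["tool_pos"])
f=grab_frame("scene"); crop(f,340,90,160,120,5,"pics/s5.png")
f=grab_frame("wrist"); crop(f,230,250,160,120,5,"pics/w5.png")
E
```

```text
time: 4.8
tool_pos: [0.5432, 0.065, 0.1692]
tool_rot: [0.707, -0.707, -0.016, 0.015]
contact_force: [0.2, 0.1, -0.2]
gripper_width: 0.25
[0.54322736 0.06504229 0.16924049]
```

View pics/s5.png

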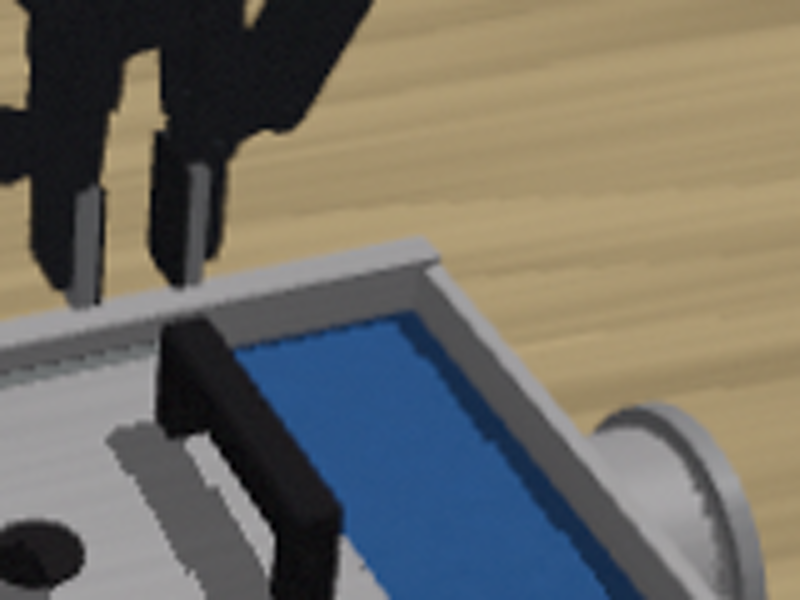

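View pics/w5.png

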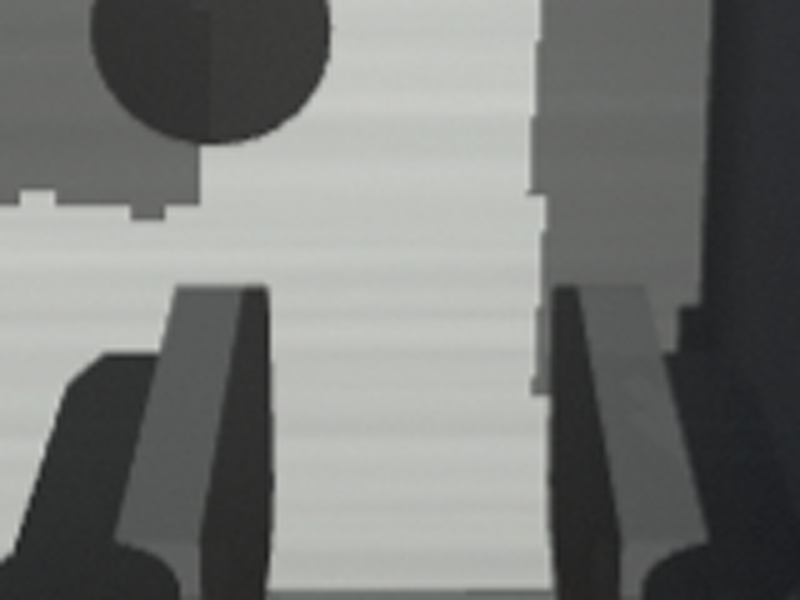

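Run:
```python
from h import *
s=state();p=s["tool_pos"];fs=grab_frame("scene");fw=grab_frame("wrist")
for dz in np.arange(-.01,.06,.005):
    a=plane(fw,[(312.5,307)],p[2]+dz)[0]-p;b=plane(fs,[(368.7,149)],p[2]+dz)[0]-p
    print(round(dz,3),a[:2].round(4),b[:2].round(4),"xdiff",round(b[0]-a[0],4))
```

```text
-0.01 [0.0126 0.0015] [-0.0504  0.0256] xdiff -0.063
-0.005 [0.0102 0.0014] [-0.0438  0.023 ] xdiff -0.054
0.0 [0.0078 0.0013] [-0.0372  0.0205] xdiff -0.045
0.005 [0.0054 0.0012] [-0.0306  0.0179] xdiff -0.036
0.01 [0.0029 0.0011] [-0.024   0.0153] xdiff -0.0269
0.015 [0.0005 0.001 ] [-0.0174  0.0127] xdiff -0.0179
0.02 [-0.0019  0.0008] [-0.0108  0.0101] xdiff -0.0089
0.025 [-0.0043  0.0007] [-0.0042  0.0075] xdiff 0.0001
0.03 [-0.0068  0.0006] [0.0024 0.0049] xdiff 0.0092
0.035 [-0.0092  0.0005] [0.009  0.0023] xdiff 0.0182
0.04 [-0.0116  0.0004] [ 0.0156 -0.0002] xdiff 0.0272
0.045 [-0.014   0.0003] [ 0.0222 -0.0028] xdiff 0.0362
0.05 [-0.0165  0.0001] [ 0.0288 -0.0054] xdiff 0.0453
0.055 [-0.0189  0.    ] [ 0.0354 -0.008 ] xdiff 0.0543
```

Two-view triangulation puts the finger tips about 37 mm above the reported TCP. The wrist-camera pose itself agrees with the scene, so I'll apply that offset: my tip z equals the reported z plus 0.036. The empty close on the handle fits this. Retrying the grasp lower.

```bash
python3 -m crank '[[[0.2,0,0,4,0],[0.2,0,0,0,0],[0.2,0,0,0,0],[0.2,0,2.5,0,0],[0.2,0,2.5,0,0],[0.2,0,1.5,0,0],[0.2,0,0,0,0]]]'
python3 - <<'E'
from h import *
go([0.5415,0.105,0.090],92.6)
f=grab_frame("scene"); crop(f,300,90,200,150,4,"pics/s6.png")
E
```

```text
time: 5.88
tool_pos: [0.5401, 0.1043, 0.1017]
tool_rot: [-0.707, 0.707, 0.014, -0.016]
contact_force: [-0.7, 0.7, 0.0]
gripper_width: 0.602
t 5.875 pos [0.5401 0.1043 0.1017] twist -0.1 shift cm [0.15 1.17 0.06] F [-0.7  0.7  0. ] w 0.602 j6 -1.56 opp twist 179.9
```

View pics/s6.png

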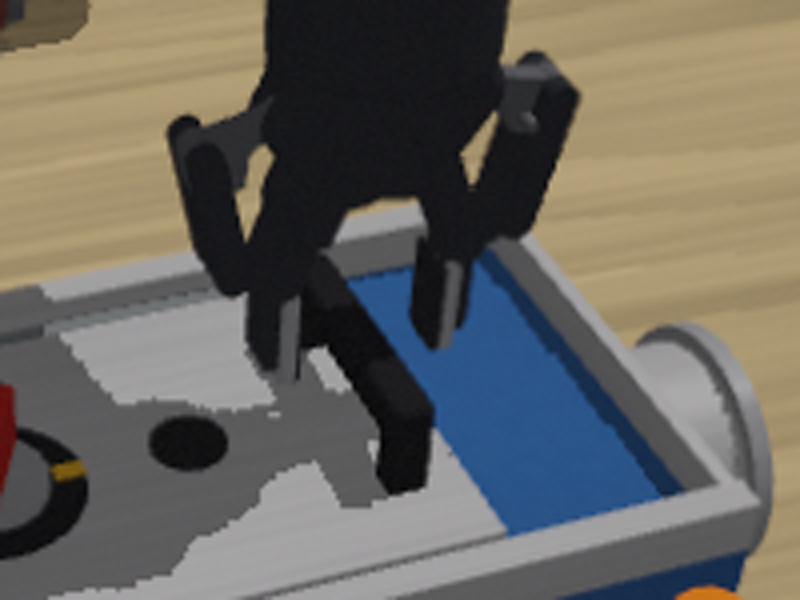

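The fingers straddle the bar, left tip near (285,378) and right tip near (440,343) in the crop, with height to spare. Going about 8 mm lower and closing.

```bash
python3 -m crank '[[[0.2,0.1,0.9,0,0],[0.2,0,0,0,0],[-1,0,0,0,0],[-1,0,0,0,0],[-1,0,0,0,0],[-1,0,0,0,0]]]'
python3 - <<'E'
from h import *
go([0.5415,0.105,0.090],92.6)
f=grab_frame("wrist"); crop(f,200,170,230,172,3.4,"pics/w7.png")
E
```

```text
time: 6.68
tool_pos: [0.5423, 0.1049, 0.0947]
tool_rot: [0.707, -0.707, -0.016, 0.015]
contact_force: [-1.9, 0.4, 2.2]
gripper_width: 0.175
t 6.675 pos [0.5423 0.1049 0.0947] twist -0.1 shift cm [-0.08  0.47  0.01] F [-1.9  0.4  2.2] w 0.175 j6 -1.56 opp twist 179.9
```

View pics/w7.png

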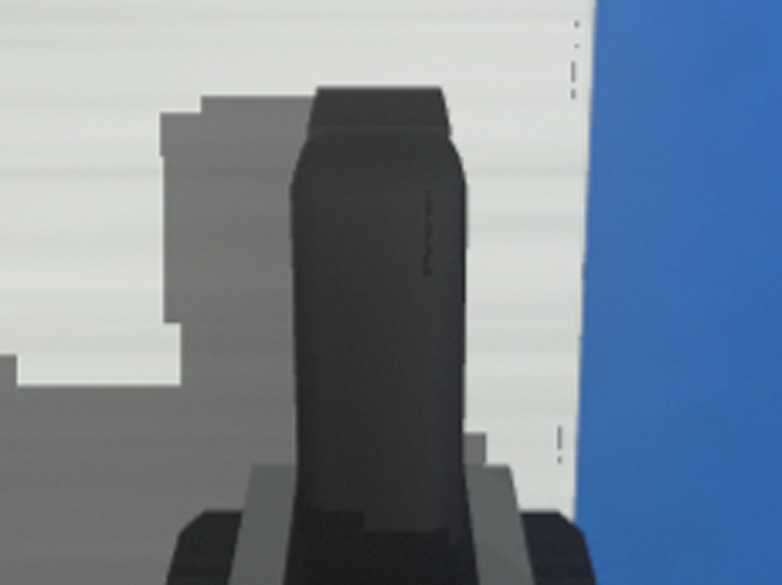

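Run:
```python
from h import *
f=grab_frame("top"); c=lambda x,y:(120+x/2.3,210+y/2.3)
P=plane(f,[c(20,50),c(35,400),c(723,22),c(740,366)],.121); print(P.round(4)); C=P.mean(0)
yd=np.array([-.0445,.999,0]); cov=np.array([.5445,.0424,0])-.012*yd
print(C, "slide est", (cov-C)@yd+.1, "lateral",(cov-C)@[.999,.0445,0])
```

```text
[[ 0.6346  0.2172  0.121 ]
 [ 0.4366  0.2081  0.121 ]
 [ 0.6529 -0.1825  0.121 ]
 [ 0.4557 -0.1933  0.121 ]]
[0.54495132 0.01237795 0.121     ] slide est 0.11801233827633137 lateral 0.0008851164576328381
```

```bash
python3 -m crank '[[[-1,0,0,-1,0],[-1,0,0,-2,0],[-1,0,0,-2,0],[-1,0,0,-2,0],[-1,0,0,-2,0],[-1,0,0,-1,0],[-1,0,0,-0.5,0],[-1,0,0,0,0]]]'
python3 -m crank '[[[-1,0,0,-0.4,0],[-1,0,0,-0.3,0],[-1,0,0,0,0]]]'
python3 -c "
from h import *
go([0.5471,-0.0135,0.095],92.6)"
```

```text
time: 7.78
tool_pos: [0.5474, -0.001, 0.0945]
tool_rot: [-0.706, 0.708, 0.016, -0.015]
contact_force: [5.2, -0.3, 4.8]
gripper_width: 0.173
time: 8.15
tool_pos: [0.5477, -0.0068, 0.0945]
tool_rot: [-0.707, 0.707, 0.016, -0.015]
contact_force: [4.5, -0.3, 3.8]
gripper_width: 0.174
t 8.15 pos [ 0.5477 -0.0068  0.0945] twist -0.0 shift cm [-0.09 -0.05 -0.67] F [ 4.5 -0.3  3.8] w 0.174 j6 -1.76 opp twist 180.0
```

```bash
python3 -m crank '[[[-1,0.1,-0.1,-0.3,0],[-1,0,0,-0.3,0],[-1,0,0,-0.2,0],[-1,0,0,0,0]]]'
python3 -m crank '[[[-1,0,0,-0.2,0],[-1,0,0,-0.2,0],[-1,0,0,0,0]]]'
python3 -m crank '[[[-1,0,0,-0.2,0],[-1,0,0,-0.2,0],[-1,0,0,0,0]]]'
```

```text
time: 8.65
tool_pos: [0.5479, -0.012, 0.0947]
tool_rot: [0.709, -0.705, -0.015, 0.016]
contact_force: [2.5, 11.6, 3.4]
gripper_width: 0.172
time: 9.02
tool_pos: [0.5479, -0.0119, 0.0945]
tool_rot: [0.712, -0.702, -0.016, 0.016]
contact_force: [3.0, 25.4, 4.0]
gripper_width: 0.169
time: 9.4
tool_pos: [0.5478, -0.0118, 0.0942]
tool_rot: [0.715, -0.699, -0.016, 0.017]
contact_force: [4.3, 37.8, 4.7]
gripper_width: 0.173
```

The hard stop is reached: travel about 117 mm, force rising with no further motion. Easing off before opening.

```bash
python3 -m crank '[[[-1,0,0,0.5,0],[-1,0,0,0.4,0],[-1,0,0,0,0]]]'
python3 -m crank '[[[0.2,0,0,0,0],[0.2,0,0,0,0],[0.2,0,0,0,0],[0.2,0,-3,0,0],[0.2,0,-3,0,0],[0.2,0,-2,0,0],[0.2,-5,0,8,0],[0.2,-5,0,8,0]]]'
python3 -m crank '[[[0.2,-5,0,8,0],[0.2,0,0,0,0]]]'
python3 - <<'E'
from h import *
go([.54,0,.2])
for n,x in (("top",(220,220,240,170)),("scene",(160,130,260,170))):
    f=grab_frame(n); crop(f,*x,3,f"pics/{n}8.png"); im=f["frame"].astype(int); r,g,b=im[...,0],im[...,1],im[...,2]
    roi=np.zeros(r.shape,bool); roi[x[1]:x[1]+x[3],x[0]:x[0]+x[2]]=1
    print(n,"yellow",blobs((r>140)&(g>100)&(b<70)&(r-b>90)&(g<200)&(abs(r-g)<100)&roi,8)[:8])
E
```

```text
time: 9.78
tool_pos: [0.5479, -0.0121, 0.0947]
tool_rot: [0.708, -0.706, -0.016, 0.016]
contact_force: [3.6, 6.1, 3.7]
gripper_width: 0.174
time: 10.78
tool_pos: [0.4766, 0.0895, 0.1752]
tool_rot: [0.707, -0.707, -0.015, 0.015]
contact_force: [0.6, 0.4, 0.6]
gripper_width: 0.6
time: 11.02
tool_pos: [0.4398, 0.1429, 0.1747]
tool_rot: [0.707, -0.707, -0.017, 0.018]
contact_force: [-0.2, 0.5, 0.4]
gripper_width: 0.6
t 11.025 pos [0.4398 0.1429 0.1747] twist 0 shift cm [  9.3   -2.54 -14.77] F [-0.2  0.5  0.4] w 0.6 j6 -1.47 opp twist 180
top yellow [((np.float64(428.9), np.float64(293.5)), [425, 291, 9, 6, 47]), ((np.float64(385.5), np.float64(295.6)), [382, 293, 8, 6, 46])]
scene yellow [((np.float64(233.9), np.float64(226.1)), [230, 224, 8, 5, 26]), ((np.float64(191.1), np.float64(236.1)), [187, 234, 9, 5, 27])]
```

View pics/top8.png

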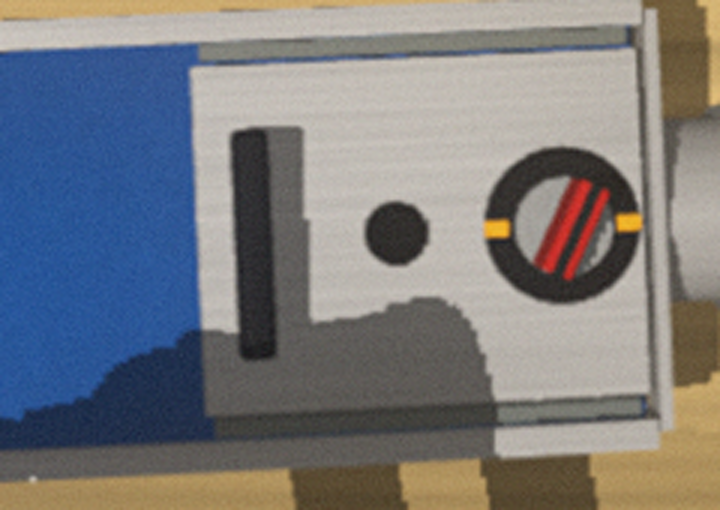

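View pics/scene8.png

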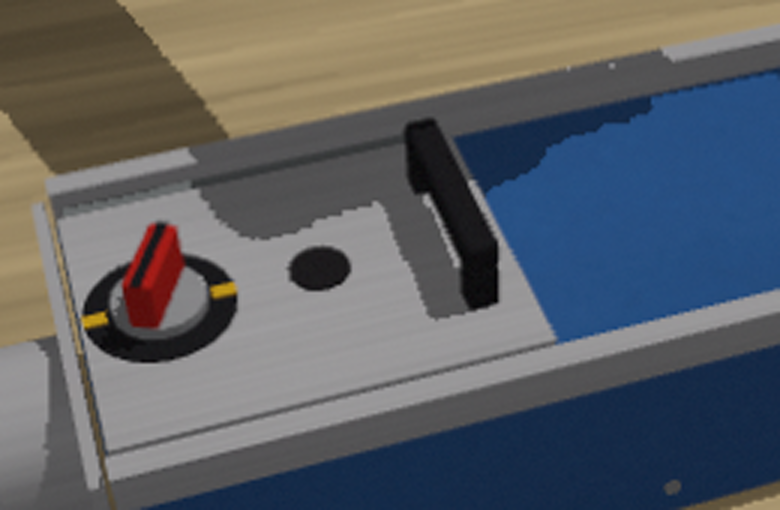

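Run:
```python
from h import *
ft=grab_frame("top");fs=grab_frame("scene")
a,e1=tri(ft,(428.9,293.5),fs,(191.1,236.1));b,e2=tri(ft,(385.5,295.6),fs,(233.9,226.1));print(a,b,e1,e2,"yaw",np.degrees(np.arctan2(-(b-a)[0],(b-a)[1])))
ax=(a+b)/2; print("axis",ax)
im=ft["frame"].astype(int); m=((im[...,0]>120)&(im[...,1]<80)&(im[...,2]<80))
ys,xs=np.nonzero(m); k=(xs>380)&(xs<440)&(ys>260)&(ys<330)
P=plane(ft,np.c_[xs[k],ys[k]],.152)[:,:2]; r=cv2.minAreaRect((P*1000).astype(np.float32)); print(r)
w,v=np.linalg.eigh(np.cov(P.T)); d=v[:,1]*np.sign(v[0,1]); print("bar dir world deg",np.degrees(np.arctan2(d[1],d[0])), P.mean(0))
bd=np.degrees(np.arctan2(d[1],d[0]))
go([ax[0],ax[1],0.16],bd+90)
```

```text
[ 0.55500751 -0.17786822  0.11524659] [ 0.55227023 -0.11958717  0.11553715] 0.0021725669095873984 0.0017487443122380457 yaw 2.689029055252384
axis [ 0.55363887 -0.14872769  0.11539187]
((554.4598999023438, -144.05026245117188), (17.671772003173828, 41.60816955566406), 65.5322494506836)
bar dir world deg -25.523291807648278 [ 0.55480671 -0.14354313]
t 11.225 pos [0.4424 0.1397 0.175 ] twist 28.0 shift cm [ 22.46   1.51 -21.24] F [-0.3  0.2  0.1] w 0.598 j6 -1.47 opp twist -152.0
```

```bash
python3 -m crank '[[[-0.2,0,0,0,9.4],[-0.2,0,0,0,9.3],[-0.2,0,0,0,9.3],[-0.2,4,0,-4,0],[-0.2,4,0,-4,0],[-0.2,4,0,-4,0],[-0.2,4,0,-4,0],[-0.2,4,0,-4,0]]]'
python3 -m crank '[[[-0.2,2.4,0,-1.2,0],[-0.2,0,0,0,0],[-0.2,0,0,0,0]]]'
python3 - <<'E'
from h import *
go([0.5535,-0.148,0.096],64.5)
f=grab_frame("wrist"); cv2.imwrite("pics/w9.png",f["frame"][:,:,::-1])
print(proj(f,[0.5535,-0.148,0.152]),proj(f,[0.5535,-0.148,0.116]))
E
```

```text
time: 12.22
tool_pos: [0.5369, -0.1298, 0.1749]
tool_rot: [0.689, -0.689, 0.157, -0.157]
contact_force: [-0.8, 1.3, -0.1]
gripper_width: 0.399
time: 12.6
tool_pos: [0.5526, -0.1476, 0.1746]
tool_rot: [0.69, -0.689, 0.157, -0.156]
contact_force: [-0.0, 0.1, 0.6]
gripper_width: 0.402
t 12.6 pos [ 0.5526 -0.1476  0.1746] twist -0.0 shift cm [ 0.11  7.86 -0.  ] F [-0.   0.1  0.6] w 0.402 j6 -1.52 opp twist 180.0
[[310.22157691 275.72220417]] [[310.46761183 253.47955164]]
```

View pics/w9.png

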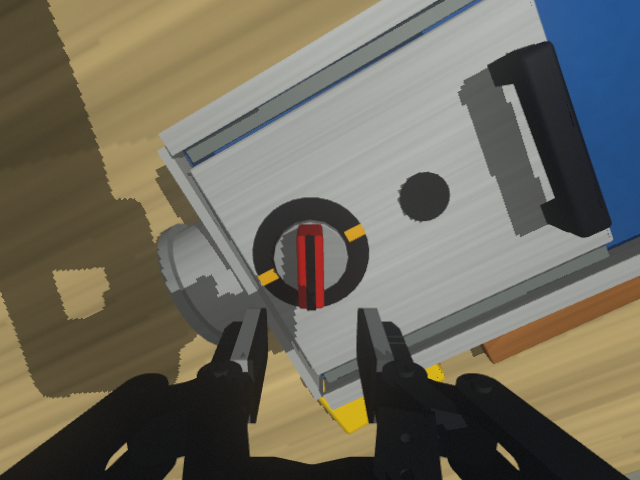

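The bar sits upright in the image at columns 298–323, between the fingers (265 and 360), so it's aligned with the pads. Descending and gripping.

```bash
python3 -m crank '[[[-0.2,0.1,3,0,0],[-0.2,0,3,0,0],[-0.2,0,1.6,0,0],[-0.2,0,0,0,0]]]'
python3 -c "
from h import *
go([0.5535,-0.148,0.096],64.5)
crop(grab_frame('scene'),150,110,200,150,4,'pics/s10.png')"
```

```text
time: 13.15
tool_pos: [0.5529, -0.1468, 0.0979]
tool_rot: [0.69, -0.69, 0.157, -0.155]
contact_force: [0.3, -0.2, 0.5]
gripper_width: 0.4
t 13.15 pos [ 0.5529 -0.1468  0.0979] twist 0.1 shift cm [ 0.11  0.19 -0.09] F [ 0.3 -0.2  0.5] w 0.4 j6 -1.52 opp twist -179.9
```

View pics/s10.png

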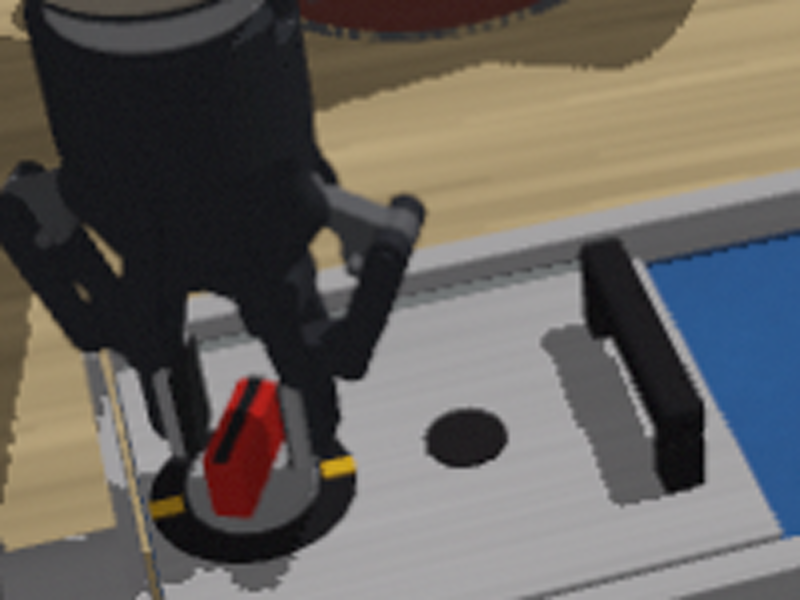

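```bash
python3 -m crank '[[[-0.2,0.1,0,-0.05,0],[-1,0,0,0,0],[-1,0,0,0,0],[-1,0,0,0,0],[-1,0,0,0,0]]]'
python3 -c "
from h import *
go([0.5535,-0.148,0.098],2.69)"
```

```text
time: 13.82
tool_pos: [0.5553, -0.149, 0.1001]
tool_rot: [-0.689, 0.69, -0.155, 0.156]
contact_force: [-0.7, -1.9, 5.1]
gripper_width: 0.138
t 13.825 pos [ 0.5553 -0.149   0.1001] twist 61.8 shift cm [-0.11  0.21 -0.17] F [-0.7 -1.9  5.1] w 0.138 j6 -1.52 opp twist -118.2
```

```bash
python3 -m crank '[[[-1,0,-0.3,0,0],[-1,0,0,0,0]]]'
python3 -c "
from h import *
go([0.5535,-0.148,0.098],2.69)"
```

```text
time: 14.08
tool_pos: [0.555, -0.1483, 0.1009]
tool_rot: [0.69, -0.689, 0.156, -0.156]
contact_force: [5.5, -1.8, -4.2]
gripper_width: 0.138
t 14.075 pos [ 0.555  -0.1483  0.1009] twist 61.8 shift cm [-0.04  0.29 -0.15] F [ 5.5 -1.8 -4.2] w 0.138 j6 -1.52 opp twist -118.2
```

```bash
python3 -m crank '[[[-1,0,0.15,0,5],[-1,0,0,0,8],[-1,0,0,0,8],[-1,0,0,0,0]]]'
python3 -c "
from h import *
go([0.5535,-0.148,0.101],2.69)"
```

```text
time: 14.58
tool_pos: [0.5548, -0.1488, 0.1008]
tool_rot: [-0.65, 0.65, -0.278, 0.279]
contact_force: [0.5, -1.3, 1.1]
gripper_width: 0.141
t 14.575 pos [ 0.5548 -0.1488  0.1008] twist 40.9 shift cm [-0.08 -0.02 -0.12] F [ 0.5 -1.3  1.1] w 0.141 j6 -1.15 opp twist -139.1
```

```bash
python3 -m crank '[[[-1,0,0,0,9],[-1,0,0,0,9],[-1,0,0,0,9],[-1,0,0,0,9],[-1,0,0,0,4],[-1,0,0,0,0],[-1,0,0,0,0]]]'
python3 - <<'E'
from h import *
go([0.5535,-0.148,0.101],2.69)
crop(grab_frame('scene'),150,110,200,150,4,'pics/s11.png')
f=grab_frame("wrist"); cv2.imwrite("pics/w11.png",f["frame"][:,:,::-1])
E
```

```text
time: 15.45
tool_pos: [0.5538, -0.1487, 0.1005]
tool_rot: [-0.515, 0.516, -0.484, 0.483]
contact_force: [-4.5, -1.4, 4.2]
gripper_width: 0.142
t 15.45 pos [ 0.5538 -0.1487  0.1005] twist 1.0 shift cm [-0.07 -0.05 -0.03] F [-4.5 -1.4  4.2] w 0.142 j6 -0.45 opp twist -179.0
```

View pics/w11.png

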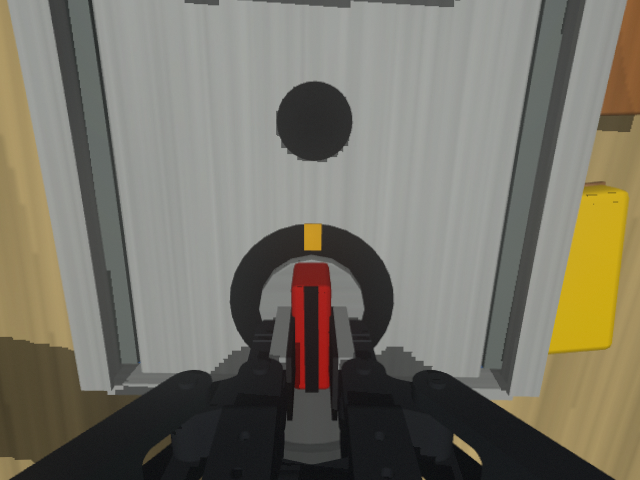

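The slot (columns ~306–317) now lines up with the upper yellow mark (305–320). One more degree and some load relief, then release and check from outside.

```bash
python3 -m crank '[[[-1,0,-0.1,0,1],[-1,0,0,0,0]]]'
python3 -c "
from h import *
go([0.5535,-0.148,0.101],2.69)"
python3 -m crank '[[[-0.2,0,0,0,0],[-0.2,0,0,0,0],[-0.2,0,0,0,0],[-0.2,0,-3,0,0],[-0.2,0,-3,0,0],[-0.2,0,-2,0,0],[-0.2,0,0,0,0]]]'
python3 - <<'E'
from h import *
go([0.5535,-0.148,0.101],2.69)
f=grab_frame("wrist"); cv2.imwrite("pics/w12.png",f["frame"][:,:,::-1])
E
```

```text
time: 15.8
tool_pos: [0.5538, -0.1484, 0.1008]
tool_rot: [-0.511, 0.511, -0.489, 0.488]
contact_force: [-4.3, -1.1, 1.3]
gripper_width: 0.144
t 15.8 pos [ 0.5538 -0.1484  0.1008] twist -0.1 shift cm [-0.04 -0.02 -0.03] F [-4.3 -1.1  1.3] w 0.144 j6 -0.44 opp twist 179.9
time: 16.68
tool_pos: [0.5559, -0.149, 0.1838]
tool_rot: [0.512, -0.51, 0.487, -0.49]
contact_force: [0.6, 0.8, -0.2]
gripper_width: 0.404
t 16.675 pos [ 0.5559 -0.149   0.1838] twist -0.2 shift cm [-0.12  8.27 -0.27] F [ 0.6  0.8 -0.2] w 0.404 j6 -0.44 opp twist 179.8
```

View pics/w12.png

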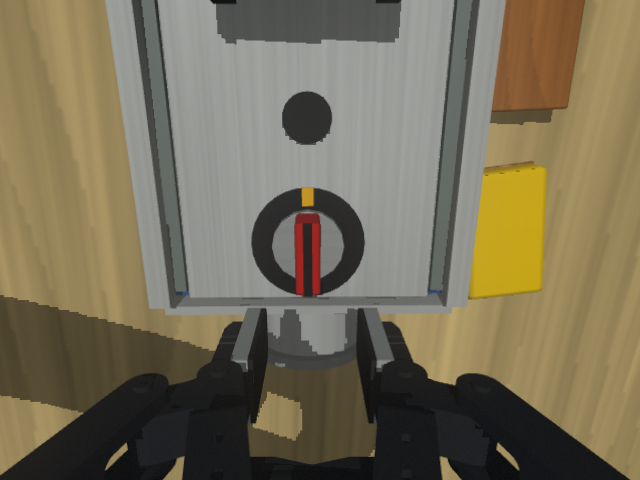

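Run:
```python
from h import *
fw=grab_frame("wrist");ft=grab_frame("top");fs=grab_frame("scene")
im=fw["frame"].astype(int)
# slot: dark pixels between red strips
S=[]
for r in range(228,290):
    row=im[r,285:330]; red=np.nonzero((row[:,0]>110)&(row[:,1]<60))[0]
    if len(red)>4:
        g=np.nonzero(np.diff(red)>3)[0]
        if len(g): S.append((285+(red[g[0]]+red[g[0]+1])/2,r))
S=np.array(S); P=plane(fw,S,.152); k=np.polyfit(P[:,1],P[:,0],1); print(len(S),"slot tilt deg from y (ccw):",np.degrees(np.arctan(-k[0])),P.mean(0))
m=(im.max(2)<70)&(np.indices(im.shape[:2])[0]>80)&(np.indices(im.shape[:2])[0]<160); bw=blobs(m,300); print(bw)
uv=min(bw,key=lambda b:abs(b[0][0]-306))[0]; pad=plane(fw,[uv],.116)[0]; print("pad",pad)
m=fs["frame"].astype(int).max(2)<50; cand=[b for b in blobs(m,100) if 240<b[0][0]<290 and 195<b[0][1]<245]; print(cand)
if cand: print("tri",tri(fw,uv,fs,cand[0][0]))
go([pad[0],pad[1],0.13],2.69)
crop(fs,160,130,260,170,3,"pics/s13.png")
```

```text
62 slot tilt deg from y (ccw): 2.5871583171547083 [ 0.55400075 -0.14217263  0.152     ]
[((np.float64(308.6), np.float64(118.4)), [284, 93, 50, 52, 2059])]
pad [ 0.55064253 -0.07225549  0.116     ]
[((np.float64(267.8), np.float64(219.0)), [258, 213, 20, 13, 212])]
tri (array([ 0.55056862, -0.07275154,  0.11494843]), np.float64(0.0009792304841716596))
t 16.875 pos [ 0.5538 -0.1482  0.1797] twist -0.2 shift cm [-7.59  4.98  0.06] F [-0.9 -0.1 -0.2] w 0.402 j6 -0.44 opp twist 179.8
```

View pics/s13.png

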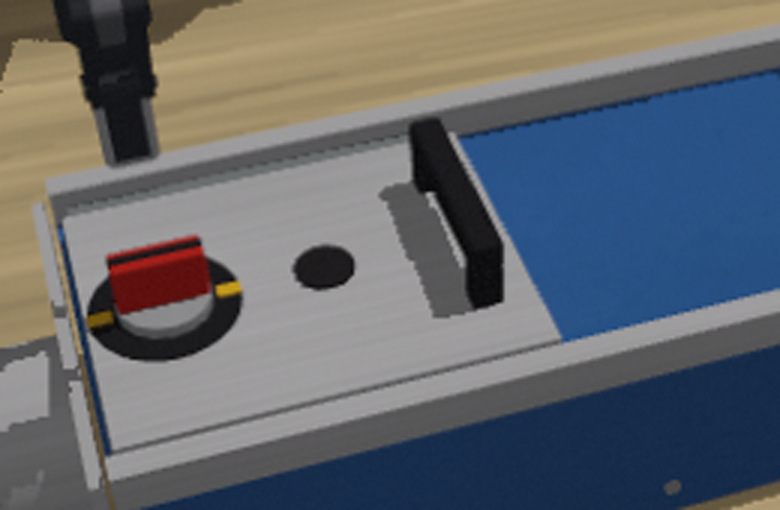

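The slot tilt is 2.6° against the cover's 2.7°, so the fastener is aligned. But a thin blue gap has appeared at the cover's -y end, so the cover seems to have crept back about 2 mm during the turn. Checking when that happened.

Run:
```python
from h import *
def padpos(fn,x0,y0,k):
    im=cv2.imread(fn).astype(int).max(2)<50
    return [(round(x0+b[0][0]/k-.5+.5/k,2),round(y0+b[0][1]/k-.5+.5/k,2)) for b in blobs(im,100) if 240<x0+b[0][0]/k<290 and 195<y0+b[0][1]/k<245 and b[1][4]/k/k<330]
for a in (("pics/scene8.png",160,130,3),("pics/s10.png",150,110,4),("pics/s11.png",150,110,4),("pics/s13.png",160,130,3)): print(a[0],padpos(*a))
fs=grab_frame("scene")
for u in ((266.2,219.3),(267.8,219.0)): print(plane(fs,[u],.116))
```

```text
pics/scene8.png [(np.float64(266.1), np.float64(219.23))]
pics/s10.png [(np.float64(266.12), np.float64(219.28))]
pics/s11.png [(np.float64(267.5), np.float64(219.0))]
pics/s13.png [(np.float64(267.7), np.float64(218.87))]
[[ 0.55160798 -0.07561303  0.116     ]]
[[ 0.55163824 -0.07338459  0.116     ]]
```

View pics/s11.png

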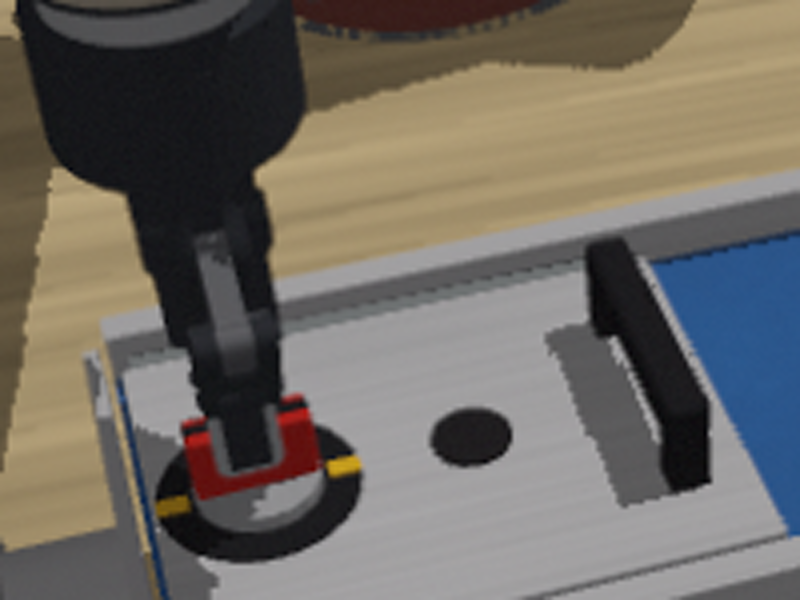

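It moved about 2 mm during the grip and turn. I'll push it home again by the handle with shut fingers, before anything else.

```bash
python3 -m crank '[[[-1,-5,0,0,0],[-1,-5,0,0,0],[-1,-5,0,0,0],[-1,-2.3,0,0,0],[-1,0,0,0,0]]]'
python3 - <<'E'
from h import *
go([0.5465,0.025,0.098],2.69)
f=grab_frame("wrist"); cv2.imwrite("pics/w14.png",f["frame"][:,:,::-1])
E
```

```text
time: 17.55
tool_pos: [0.5463, 0.0257, 0.1805]
tool_rot: [-0.511, 0.512, -0.489, 0.488]
contact_force: [-0.0, 0.2, 0.2]
gripper_width: 0.004
t 17.55 pos [0.5463 0.0257 0.1805] twist -0.0 shift cm [0.07 8.25 0.03] F [-0.   0.2  0.2] w 0.004 j6 -0.14 opp twist 180.0
```

View pics/w14.png

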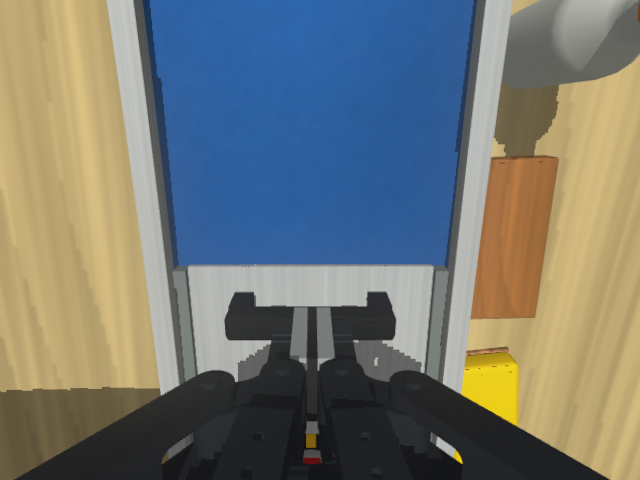

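```bash
python3 -m crank '[[[-1,-0.2,3,0,0],[-1,0,2,0,0],[-1,0,0,0,0]]]'
python3 - <<'E'
from h import *
go([0.5465,0.025,0.098],2.69)
f=grab_frame("scene"); crop(f,220,90,200,150,4,"pics/s15.png")
E
```

```text
time: 17.98
tool_pos: [0.5452, 0.0256, 0.1288]
tool_rot: [-0.509, 0.512, -0.491, 0.488]
contact_force: [0.7, -0.3, 0.1]
gripper_width: 0.004
t 17.975 pos [0.5452 0.0256 0.1288] twist -0.2 shift cm [0.06 3.08 0.15] F [ 0.7 -0.3  0.1] w 0.004 j6 -0.13 opp twist 179.8
```

View pics/s15.png

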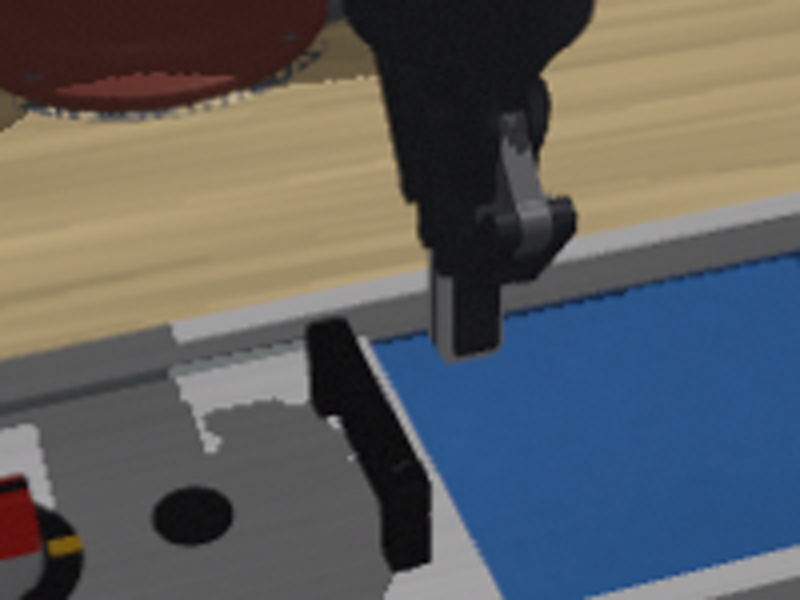

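```bash
python3 -m crank '[[[-1,0,3,0,0],[-1,0,0,0,0],[-1,0.6,0,0,0],[-1,0.5,0,0,0],[-1,0.4,0,0,0],[-1,0,0,0,0]]]'
python3 -m crank '[[[-1,0.3,0,0,0],[-1,0.2,0,0,0],[-1,0,0,0,0]]]'
python3 -m crank '[[[-1,0.3,0,0,0],[-1,0.2,0,0,0],[-1,0,0,0,0]]]'
```

```text
time: 18.77
tool_pos: [0.5479, 0.0109, 0.1021]
tool_rot: [0.511, -0.511, 0.489, -0.489]
contact_force: [-0.4, -0.9, -0.4]
gripper_width: -0.001
time: 19.15
tool_pos: [0.5479, 0.0069, 0.1018]
tool_rot: [0.511, -0.511, 0.489, -0.489]
contact_force: [0.8, 3.8, 1.3]
gripper_width: -0.002
time: 19.52
tool_pos: [0.5479, 0.007, 0.1019]
tool_rot: [0.514, -0.508, 0.492, -0.486]
contact_force: [-1.3, 19.7, 3.9]
gripper_width: 0.001
```

```bash
python3 -m crank '[[[-1,-0.6,0,0,0],[-1,-1.5,0,0,0],[-1,0,-3,0,0],[-1,0,-3,0,0],[-1,0,-2,0,0],[-1,0,0,0,0]]]'
python3 - <<'E'
from h import *
go([0.5535,-0.148,0.18],2.69)
f=grab_frame("scene"); crop(f,160,130,260,170,3,"pics/s16.png")
m=f["frame"].astype(int).max(2)<50; print([b for b in blobs(m,100) if 240<b[0][0]<290 and 195<b[0][1]<245])
f=grab_frame("top"); crop(f,280,220,200,150,4,"pics/t16.png")
E
```

```text
time: 20.27
tool_pos: [0.5482, 0.0222, 0.1835]
tool_rot: [0.512, -0.51, 0.488, -0.49]
contact_force: [1.0, 0.8, -1.1]
gripper_width: -0.0
t 20.275 pos [0.5482 0.0222 0.1835] twist -0.2 shift cm [17.02  0.36 -0.27] F [ 1.   0.8 -1.1] w -0.0 j6 -0.14 opp twist 179.8
[((np.float64(266.3), np.float64(219.0)), [257, 212, 20, 15, 236])]
```

View pics/s16.png

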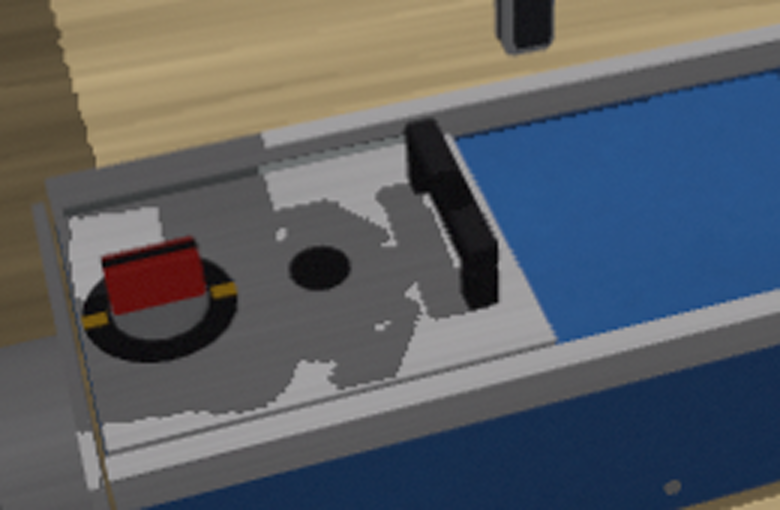

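View pics/t16.png

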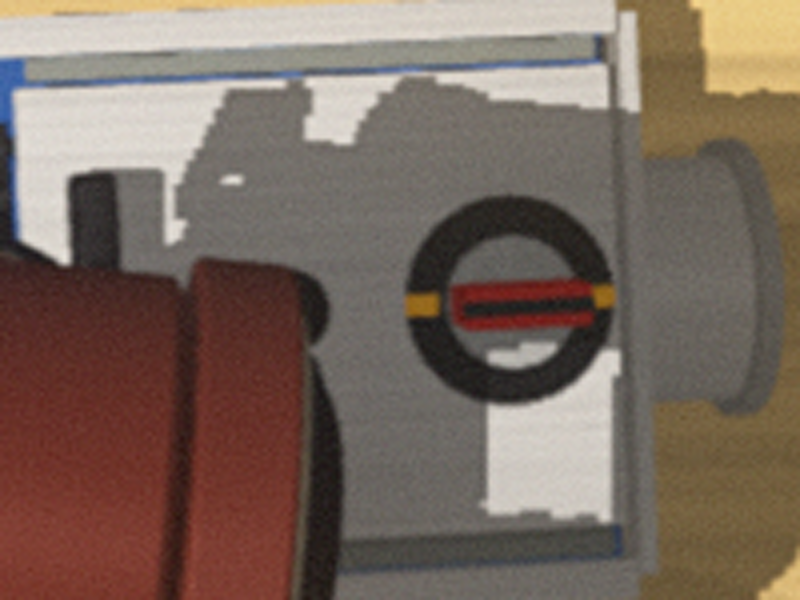

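Home again: the gap is gone and the pad is back at (266.3,219) as before. To be strict about the order (home first, then turn), I'll re-grip the fastener, hold the cover lightly toward its stop, turn it back a little and turn it to the marks again.

```bash
python3 -m crank '[[[-0.2,5,0,0,0],[-0.2,5,0,0,0],[-0.2,5,0,0,0],[-0.2,2.1,0,-0.2,0],[-0.2,0,0,0,0]]]'
python3 - <<'E'
from h import *
go([0.5543,-0.150,0.102],2.69)
f=grab_frame("wrist"); cv2.imwrite("pics/w17.png",f["frame"][:,:,::-1])
E
```

```text
time: 21.0
tool_pos: [0.5519, -0.1492, 0.1801]
tool_rot: [-0.51, 0.511, -0.49, 0.488]
contact_force: [-0.3, 0.7, -0.2]
gripper_width: 0.404
t 21.0 pos [ 0.5519 -0.1492  0.1801] twist -0.3 shift cm [0.1  7.81 0.26] F [-0.3  0.7 -0.2] w 0.404 j6 -0.44 opp twist 179.7
```

View pics/w17.png

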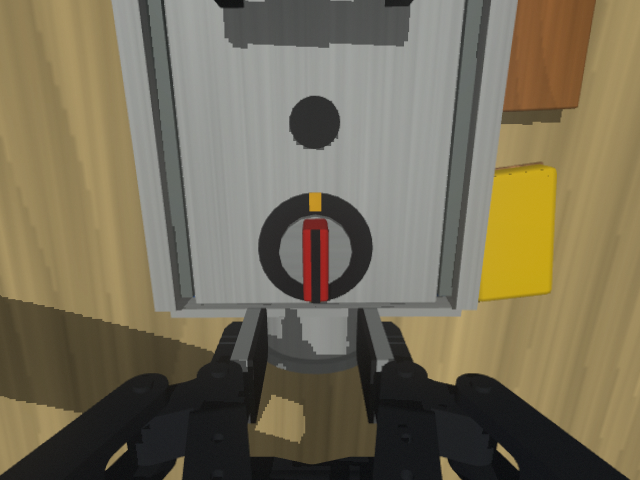

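```bash
python3 -m crank '[[[-0.2,0.1,3,0.2,0],[-0.2,0,3,0,0],[-0.2,0,1.7,0,0],[-0.2,0,0,0,0],[-1,0,0,0,0],[-1,0,0,0,0],[-1,0,0,0,0],[-1,0,0,0,0]]]'
python3 -c "
from h import *
go([0.5543,-0.150,0.102],2.69)"
```

```text
time: 22.05
tool_pos: [0.554, -0.1495, 0.1062]
tool_rot: [-0.51, 0.511, -0.489, 0.488]
contact_force: [-6.0, 0.8, 4.1]
gripper_width: 0.141
t 22.05 pos [ 0.554  -0.1495  0.1062] twist -0.1 shift cm [0.05 0.42 0.03] F [-6.   0.8  4.1] w 0.141 j6 -0.44 opp twist 179.9
```

```bash
python3 -m crank '[[[-1,0.3,-0.15,-0.1,0],[-1,0,0,0,0]]]'
python3 -m crank '[[[-1,0,0,0,-7],[-1,0,0,0,-7],[-1,0,0,0,-6],[-1,0,0,0,0]]]'
python3 -c "
from h import *
go([0.5543,-0.150,0.102],2.69)"
```

```text
time: 22.3
tool_pos: [0.5538, -0.1496, 0.1064]
tool_rot: [0.513, -0.509, 0.49, -0.487]
contact_force: [-0.8, 8.6, -2.9]
gripper_width: 0.136
time: 22.8
tool_pos: [0.554, -0.1495, 0.1063]
tool_rot: [0.59, -0.586, 0.394, -0.391]
contact_force: [-0.4, 9.4, -2.0]
gripper_width: 0.141
t 22.8 pos [ 0.554  -0.1495  0.1063] twist 19.9 shift cm [0.05 0.43 0.03] F [-0.4  9.4 -2. ] w 0.141 j6 -0.79 opp twist -160.1
```

```bash
python3 -m crank '[[[-1,0,0,0,7],[-1,0,0,0,7],[-1,0,0,0,6],[-1,0,0,0,0],[-1,0,0,0,0]]]'
python3 -c "
from h import *
go([0.5543,-0.150,0.102],2.69)"
```

```text
time: 23.42
tool_pos: [0.5538, -0.1496, 0.1063]
tool_rot: [0.512, -0.51, 0.49, -0.487]
contact_force: [-1.0, 8.9, -1.5]
gripper_width: 0.132
t 23.425 pos [ 0.5538 -0.1496  0.1063] twist -0.1 shift cm [0.04 0.43 0.05] F [-1.   8.9 -1.5] w 0.132 j6 -0.44 opp twist 179.9
```

```bash
python3 -m crank '[[[-1,-0.15,0,0,0],[-0.2,0,0,0,0],[-0.2,0,0,0,0],[-0.2,0,0,0,0],[-0.2,0,-3,0,0],[-0.2,0,-3,0,0],[-0.2,0,-2,0,0],[-0.2,0,0,0,0]]]'
python3 - <<'E'
from h import *
fw=grab_frame("wrist");fs=grab_frame("scene"); cv2.imwrite("pics/w18.png",fw["frame"][:,:,::-1]); im=fw["frame"].astype(int)
S=[]
for r in range(228,290):
    row=im[r,285:335]; red=np.nonzero((row[:,0]>110)&(row[:,1]<60))[0]
    if len(red)>4:
        g=np.nonzero(np.diff(red)>3)[0]
        if len(g): S.append((285+(red[g[0]]+red[g[0]+1])/2,r))
S=np.array(S); P=plane(fw,S,.152); k=np.polyfit(P[:,1],P[:,0],1); print(len(S),"slot tilt:",np.degrees(np.arctan(-k[0])))
m=(im.max(2)<70)&(np.indices(im.shape[:2])[0]>80)&(np.indices(im.shape[:2])[0]<160); uv=blobs(m,300)[0][0]
cand=[b for b in blobs(fs["frame"].astype(int).max(2)<50,100) if 240<b[0][0]<290 and 195<b[0][1]<245]; print(uv,cand,tri(fw,uv,fs,cand[0][0]))
go([0.5503,-0.0745,0.14],2.69)
crop(fs,160,130,260,170,3,"pics/s18.png")
E
```

```text
time: 24.42
tool_pos: [0.555, -0.1518, 0.1884]
tool_rot: [0.511, -0.51, 0.487, -0.49]
contact_force: [-0.2, 0.9, -0.4]
gripper_width: 0.398
62 slot tilt: 2.473748482204547
(np.float64(308.5), np.float64(116.4)) [((np.float64(266.1), np.float64(219.4)), [257, 213, 19, 14, 214])] (array([ 0.55065101, -0.07506403,  0.11489926]), np.float64(0.0011519631058078275))
t 24.525 pos [ 0.5534 -0.151   0.1852] twist -0.2 shift cm [-7.66  4.53  0.05] F [-0.5  0.9  0.2] w 0.398 j6 -0.44 opp twist 179.8
```

View pics/s18.png

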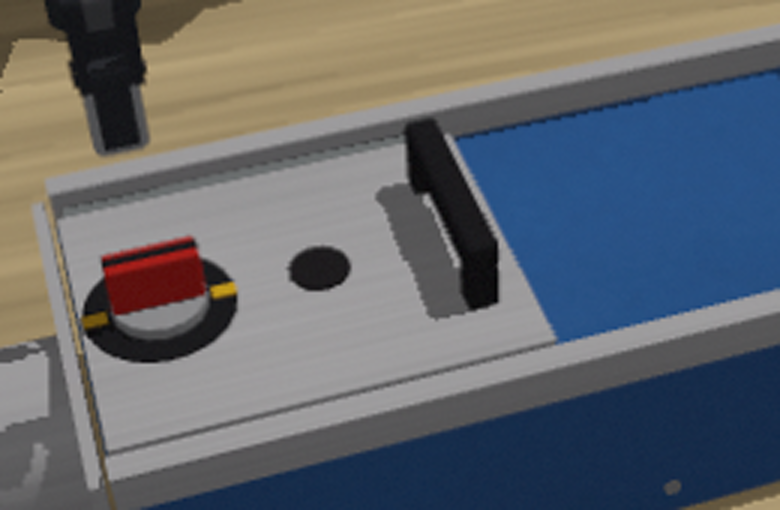

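View pics/w18.png

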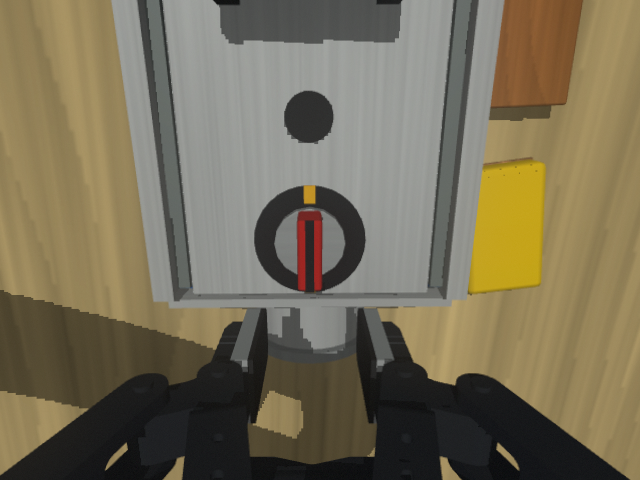

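Home (pad at y = -0.075, no gap) and slot tilt 2.5° against cover 2.7°. Now shutting the fingers and moving over the press pad.

```bash
python3 -m crank '[[[-1,-4,0,0,0],[-1,-3.6,0,0,0],[-1,0,0,0,0],[-1,0,0,0,0],[-1,0,3,0,0],[-1,0,3,0,0],[-1,0,0,0,0]]]'
python3 - <<'E'
from h import *
go([0.5505,-0.075,0.09],2.69)
f=grab_frame("scene"); crop(f,160,90,260,170,3,"pics/s19.png")
E
```

```text
time: 25.4
tool_pos: [0.548, -0.0755, 0.1225]
tool_rot: [-0.509, 0.512, -0.491, 0.487]
contact_force: [0.0, 0.4, -0.2]
gripper_width: -0.002
t 25.4 pos [ 0.548  -0.0755  0.1225] twist -0.2 shift cm [-0.03  3.25  0.27] F [ 0.   0.4 -0.2] w -0.002 j6 -0.31 opp twist 179.8
```

View pics/s19.png

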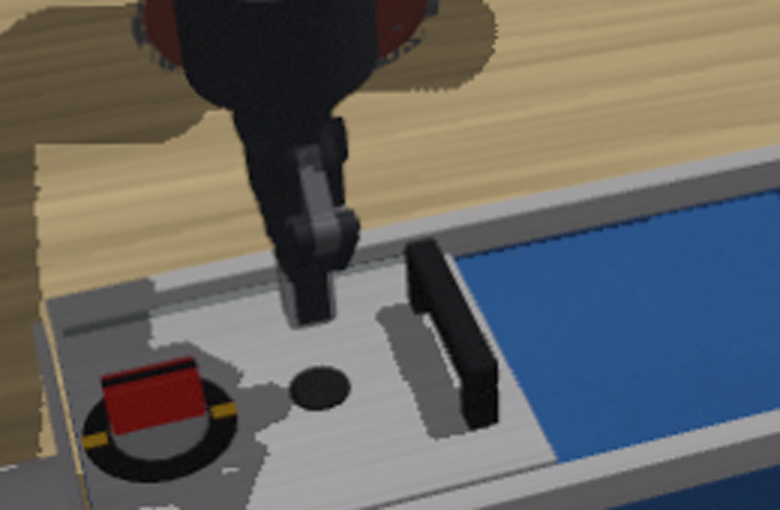

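```bash
python3 -m crank '[[[-1,0,2,0.2,0],[-1,0,1,0,0],[-1,0,0,0,0]]]'
python3 -m crank '[[[-1,0,0.4,0,0],[-1,0,0.3,0,0],[-1,0,0,0,0]]]'
```

```text
time: 25.82
tool_pos: [0.5516, -0.0749, 0.0948]
tool_rot: [-0.511, 0.511, -0.49, 0.488]
contact_force: [-0.7, 0.8, -0.1]
gripper_width: -0.0
time: 26.2
tool_pos: [0.5523, -0.075, 0.089]
tool_rot: [-0.511, 0.511, -0.489, 0.489]
contact_force: [0.9, 0.5, 0.2]
gripper_width: -0.005
```

```bash
python3 -m crank '[[[-1,0,0.3,0,0],[-1,0,0,0,0]]]'
python3 -m crank '[[[-1,0,0.3,0,0],[-1,0,0,0,0]]]'
python3 -m crank '[[[-1,0,0.2,0,0],[-1,0,0,0,0]]]'
```

```text
time: 26.45
tool_pos: [0.5522, -0.075, 0.0859]
tool_rot: [-0.511, 0.511, -0.489, 0.489]
contact_force: [0.4, 0.2, 1.0]
gripper_width: 0.001
time: 26.7
tool_pos: [0.5524, -0.0751, 0.083]
tool_rot: [-0.511, 0.511, -0.489, 0.489]
contact_force: [0.4, 0.3, 0.1]
gripper_width: 0.001
time: 26.95
tool_pos: [0.5526, -0.0751, 0.082]
tool_rot: [0.511, -0.511, 0.489, -0.489]
contact_force: [-2.0, 1.1, 5.6]
gripper_width: 0.0
```

```bash
python3 -m crank '[[[-1,0,0.3,0,0],[-1,0,0,0,0]]]'
python3 -m crank '[[[-1,0,0.3,0,0],[-1,0,0,0,0]]]'
python3 -m crank '[[[-1,0,0.2,0,0],[-1,0,0,0,0]]]'
```

```text
time: 27.2
tool_pos: [0.5526, -0.0751, 0.0798]
tool_rot: [-0.511, 0.511, -0.489, 0.489]
contact_force: [-4.1, 1.0, 9.5]
gripper_width: 0.001
time: 27.45
tool_pos: [0.5527, -0.0751, 0.0778]
tool_rot: [-0.511, 0.511, -0.489, 0.489]
contact_force: [-5.8, 1.4, 13.0]
gripper_width: 0.001
time: 27.7
tool_pos: [0.5528, -0.0752, 0.0776]
tool_rot: [-0.511, 0.511, -0.489, 0.489]
contact_force: [-11.3, 3.4, 22.0]
gripper_width: -0.002
```

```bash
python3 -m crank '[[[-1,0,0.05,-0.1,0],[-1,0,0,0,0],[-1,0,0,0,0]]]'
python3 - <<'E'
from h import *
go([0.5505,-0.075,0.0776],2.69)
f=grab_frame("scene"); crop(f,160,90,260,170,3,"pics/s20.png")
f=grab_frame("top"); cv2.imwrite("pics/t20.png",f["frame"][:,:,::-1])
f=grab_frame("wrist"); cv2.imwrite("pics/w20.png",f["frame"][:,:,::-1])
E
```

```text
time: 28.08
tool_pos: [0.5528, -0.0751, 0.0776]
tool_rot: [0.511, -0.511, 0.488, -0.489]
contact_force: [-9.0, 3.2, 23.4]
gripper_width: 0.004
t 28.075 pos [ 0.5528 -0.0751  0.0776] twist -0.1 shift cm [-0.03  0.   -0.23] F [-9.   3.2 23.4] w 0.004 j6 -0.31 opp twist 179.9
```

View pics/s20.png

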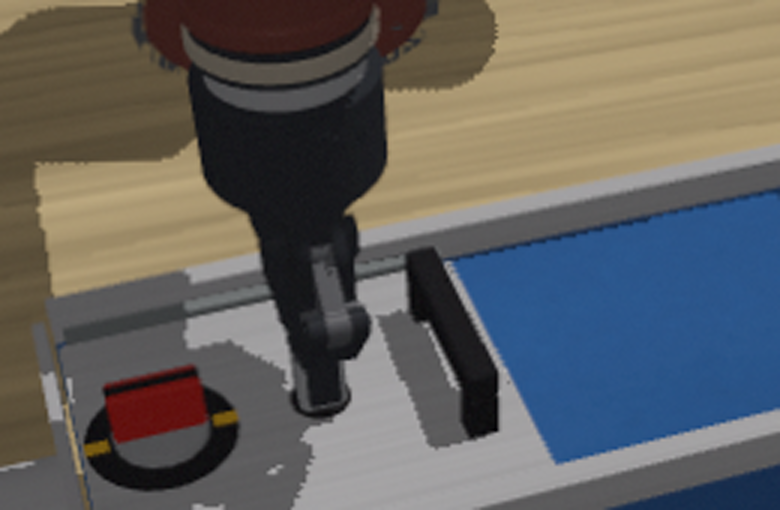

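View pics/t20.png

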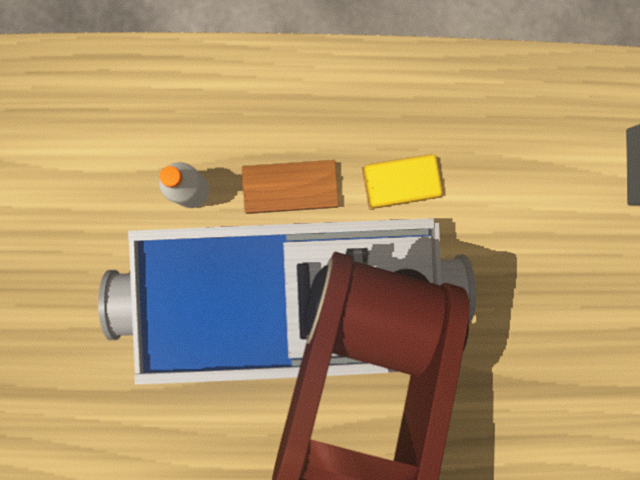

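View pics/w20.png

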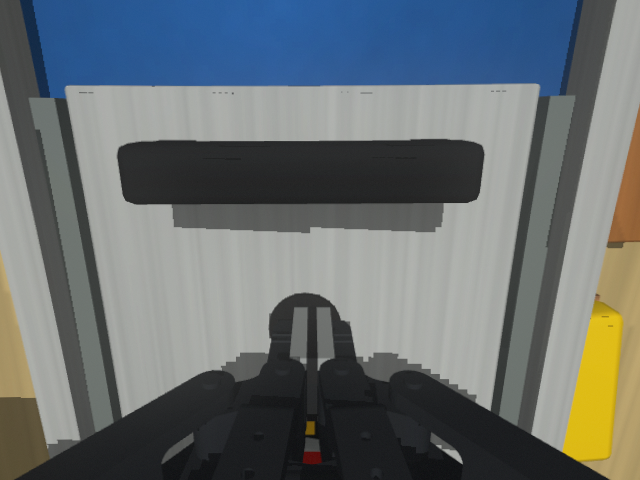

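Pressed to the stop with about 23 N. I'll check numerically whether the cover is still home, since the yellow marks look slightly shifted.

Run:
```python
from h import *
def marks(im):
    im=im.astype(int); r,g,b=im[...,0],im[...,1],im[...,2]
    return [x[0] for x in blobs((r>110)&(g>70)&(b<70)&(r-b>80)&(abs(r-g)<100),10) if 180<x[0][0]<245 and 215<x[0][1]<250]
f=grab_frame("scene"); now=marks(f["frame"])
s18=cv2.imread("pics/s18.png")[:,:,::-1]; s18=cv2.resize(s18,(260,170),interpolation=cv2.INTER_AREA); c=np.zeros((480,640,3),np.uint8); c[130:300,160:420]=s18; old=marks(c)
s8=cv2.resize(cv2.imread("pics/scene8.png")[:,:,::-1],(260,170),interpolation=cv2.INTER_AREA); c8=c.copy();c8[130:300,160:420]=s8; o8=marks(c8)
print(now,old,o8)
for z in (.115,.110): print("now z",z,plane(f,now,z).round(4).tolist())
print("old",plane(f,old,.115).round(4).tolist(),"home8",plane(f,o8,.115).round(4).tolist())
# plate corner near handle
crop(f,300,200,80,60,10,"pics/s21.png"); crop(f,170,195,80,60,10,"pics/s22.png")
```

```text
[(np.float64(235.0), np.float64(228.8)), (np.float64(191.6), np.float64(239.0))] [(np.float64(233.9), np.float64(226.2)), (np.float64(191.1), np.float64(236.3))] [(np.float64(233.9), np.float64(226.2)), (np.float64(191.2), np.float64(236.2))]
now z 0.115 [[0.557, -0.1198, 0.115], [0.56, -0.1789, 0.115]]
now z 0.11 [[0.5517, -0.1196, 0.11], [0.5547, -0.1792, 0.11]]
old [[0.5516, -0.1204, 0.115], [0.5547, -0.179, 0.115]] home8 [[0.5516, -0.1204, 0.115], [0.5545, -0.1788, 0.115]]
```

View pics/s22.png

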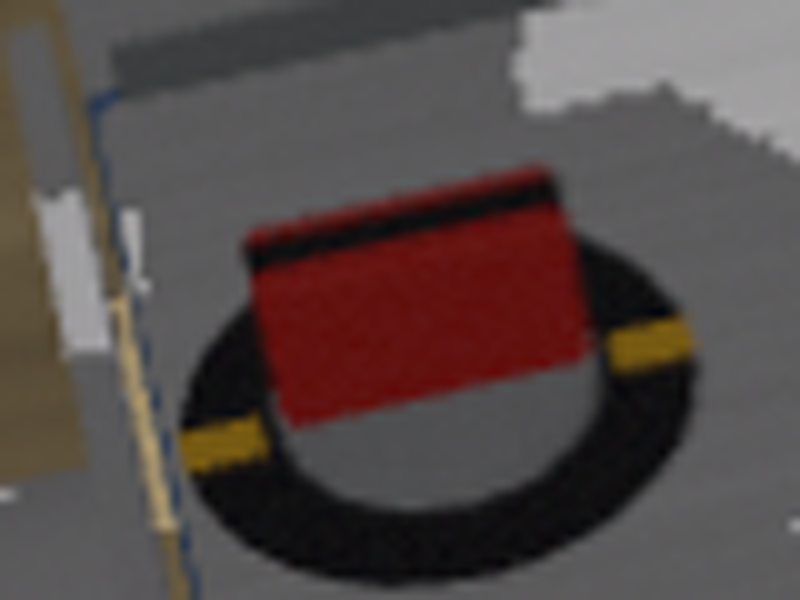

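Depth is confirmed: the marks fit a plane 5 mm lower. In y they differ from home by +0.8 and -0.2 mm, within noise, but I'll nudge toward home (-y) while pressing as a check.

```bash
python3 -m crank '[[[-1,0.15,0,0,0],[-1,0,0,0,0]]]'; python3 -m crank '[[[-1,0.15,0.05,0,0],[-1,0,0,0,0],[-1,0,0,0,0]]]'
python3 - <<'E'
from h import *
go([0.5505,-0.075,0.0776],2.69)
def marks(im):
    im=im.astype(int); r,g,b=im[...,0],im[...,1],im[...,2]
    return [x[0] for x in blobs((r>110)&(g>70)&(b<70)&(r-b>80)&(abs(r-g)<100),10) if 180<x[0][0]<245 and 215<x[0][1]<250]
f=grab_frame("scene"); print(marks(f["frame"])); crop(f,170,195,80,60,10,"pics/s23.png")
E
```

```text
time: 28.52
tool_pos: [0.5528, -0.0752, 0.0776]
tool_rot: [0.512, -0.51, 0.489, -0.488]
contact_force: [-8.7, 7.2, 21.6]
gripper_width: -0.001
time: 28.9
tool_pos: [0.5528, -0.0751, 0.0776]
tool_rot: [0.513, -0.509, 0.49, -0.488]
contact_force: [-10.8, 12.7, 25.4]
gripper_width: 0.001
t 28.9 pos [ 0.5528 -0.0751  0.0776] twist -0.1 shift cm [-0.03 -0.   -0.23] F [-10.8  12.7  25.4] w 0.001 j6 -0.32 opp twist 179.9
[(np.float64(235.0), np.float64(228.8)), (np.float64(191.5), np.float64(238.9))]
```

View pics/s23.png

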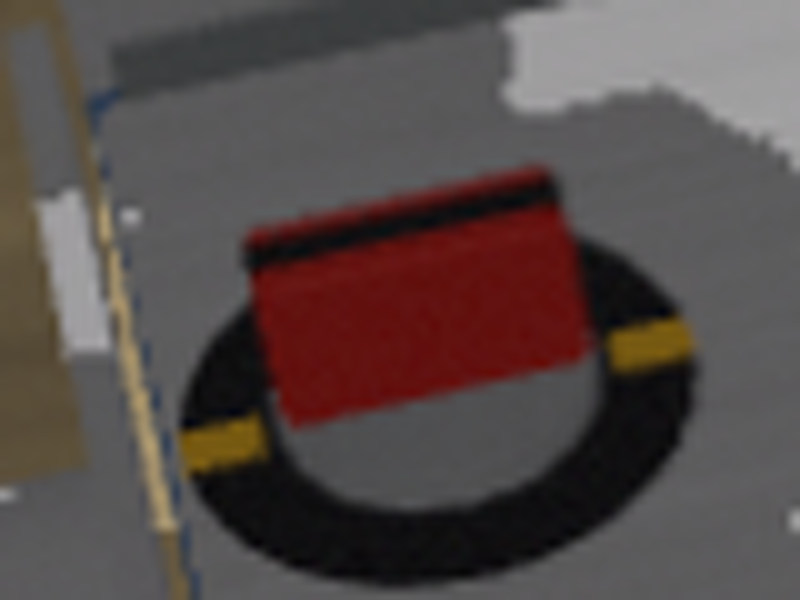

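The -y load rose to 12.7 N without any movement, so the cover is on its stop. Easing the side load while keeping the press, then handing in.

```bash
python3 -m crank '[[[-1,-0.15,0,0,0],[-1,0,0,0,0],[-1,0,0,0,0]]]'
python3 - <<'E'
from h import *
s=state(); print(s["time"],s["tool_pos"],s["contact_force"])
print(job_done())
E
```

```text
time: 29.32
tool_pos: [0.5528, -0.0752, 0.0776]
tool_rot: [0.512, -0.51, 0.489, -0.488]
contact_force: [-10.9, 8.3, 24.5]
gripper_width: 0.002
29.325 [ 0.552846   -0.07516594  0.07758405] [-10.8799411    8.26695941  24.52100768]
the job is handed in; nothing more can be done
None
```

I slid the cover home, turned the fastener to the marks, and handed the job in at 29.3 s while still pressing the cover down at its pad.

**What went wrong along the way**
- **First grasp:** it closed on nothing. Two camera views showed the finger tips about 35 mm above the reported tool position, so I corrected for that and the second grasp held.
- **Cover creep:** the cover slid about 2 mm back open during the first turn of the fastener. I pushed it home again by the handle, turned the fastener back 20°, and turned it clockwise to the marks again while holding the cover against its stop.
- **Early light contact:** I pushed down on the handle or fastener with up to about 5 N while gripping, before the press step. The cover starts to move at about 4 N, so it may have dipped by about half a millimetre.

**Last checks**
- **Cover home:** it did not move under an extra push of 12.7 N toward its stop. In the final picture one yellow mark sat 0.8 mm from its earlier home position and the other 0.2 mm the opposite way, and a thin blue line shows at the end. I put this down to measurement noise and the lowered plate.
- **Fastener:** the slot is at 2.5° against 2.7° for the line of the marks, so it is aligned.
- **Press:** the cover is about 5 mm down on the frame under about 24.5 N, with about 11 N and 8 N of sideways force left on the tool.
- **Bottle, offcut and sanding block:** they look unmoved in the last top view.

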